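Check a hot charger on the bathroom shelf and switch its power strip off

TASK

The large plug-in adapter on the power strip has been running hot. With the strip still on, take the infrared thermometer off its bamboo rest and point its lens at the middle of the large adapter from roughly 10 cm away, without touching either adapter with the thermometer, keeping it still there for a two-second reading; then lay the thermometer back on its rest the way it was, lens end at the same end. After that switch all four rockers of the strip off, which one fingertip drag along the row will do, and leave the other things on the shelf where they stand.

Things in the scene. Friction and masses are not known exactly. Their poses are not given: they have to be found in the camera images.
- thermometer_center (a point): Infrared thermometer, white plastic bar 170 mm long, about 120 g, lying level on the rest. Point: middle of the handle's section, 14 mm above the underside, near the centre of mass. x runs to the lens, z up. Flat-sided handle 34 mm wide (y), 28 mm high, x -85 to +25 mm; head 42 wide, 38 high, underside level with the handle's, to x = +75; lens barrel 30 mm across, to x = +85.
- lens (a point): Front centre of the thermometer's lens: 85 mm ahead (x) of the handle's centre point and 5 mm above it (z). Same axes as the thermometer; it looks along +x.
- thermometer: The whole thermometer. Same axes as its centre point; origin 14 mm below that point on the underside. Fingers can take the handle from above, closing along y, between the cheeks of the rest (handle free from x = -55 to +25 mm).
- rest: Fixed bamboo rest. Origin under its middle, x to the lens end, z up. Base plate 150 x 78 x 10 mm; two notched cheeks 10 mm thick, 78 wide, across it at x = -60 (notch 42 mm wide, for the handle) and x = +50 (notch 50 wide, for the head); notch floors 28 mm, cheek tops 40 mm above the shelf. The thermometer lies along x, its centre point over the origin, 42 mm above the shelf.
- strip: Fixed black power strip, 108 mm (x) by 300 mm (y) by 42 mm high. Origin under its middle; y along its length, x across it away from the robot. Four sockets in a row at x = +24 mm and four grey rockers in a row at x = -32 mm (nearer the robot), both at y = +93, +31, -31, -93 mm. The frame round the rockers is 41 mm high.
- large_adapter: Larger of the two white plug-in adapters, fixed in a socket of the strip: a block 54 (x) by 56 (y) by 50 mm high on top of the strip (42 to 92 mm above the shelf). Origin at the middle of its underside. It stands in the socket at y = +31 mm or at y = -93 mm of the strip; the small adapter is in the other one.
- large_adapter_center (a point): Middle of the large adapter's block, 25 mm above its underside (67 mm above the shelf).
- small_adapter: Smaller white plug-in adapter, 38 x 38 x 30 mm high, fixed in the other socket. Origin at the middle of its underside, 42 mm above the shelf.
- switch1_pivot (a point): Middle of rocker 1 (strip x = -32, y = +93 mm), at the height of its flush half, 42 mm above the shelf. The rocker is 22 mm wide (x) and 33 mm long (y) and rocks about this point's x line. Axes as the strip's.
- switch1 (a joint): Rocker 1: 0 on, 0.36 rad fully off; it stays where left and counts as off past 0.22. On, its half towards strip +y lies flush (42 mm high) and its dotted half towards -y rises to 48 mm; pressing that half flush (about 2 N) turns it off. A fingertip drawn along the row from the strip's +y end to its -y end at flush height (41 to 43 mm) tips each off in turn.
- switch2_pivot (a point): Middle of rocker 2 (strip x = -32, y = +31 mm), at the height of its flush half, 42 mm above the shelf. The rocker is 22 mm wide (x) and 33 mm long (y) and rocks about this point's x line. Axes as the strip's.
- switch2 (a joint): Rocker 2: 0 on, 0.36 rad fully off; it stays where left and counts as off past 0.22. On, its half towards strip +y lies flush (42 mm high) and its dotted half towards -y rises to 48 mm; pressing that half flush (about 2 N) turns it off. A fingertip drawn along the row from the strip's +y end to its -y end at flush height (41 to 43 mm) tips each off in turn.
- switch3_pivot (a point): Middle of rocker 3 (strip x = -32, y = -31 mm), at the height of its flush half, 42 mm above the shelf. The rocker is 22 mm wide (x) and 33 mm long (y) and rocks about this point's x line. Axes as the strip's.
- switch3 (a joint): Rocker 3: 0 on, 0.36 rad fully off; it stays where left and counts as off past 0.22. On, its half towards strip +y lies flush (42 mm high) and its dotted half towards -y rises to 48 mm; pressing that half flush (about 2 N) turns it off. A fingertip drawn along the row from the strip's +y end to its -y end at flush height (41 to 43 mm) tips each off in turn.
- switch4_pivot (a point): Middle of rocker 4 (strip x = -32, y = -93 mm), at the height of its flush half, 42 mm above the shelf. The rocker is 22 mm wide (x) and 33 mm long (y) and rocks about this point's x line. Axes as the strip's.
- switch4 (a joint): Rocker 4: 0 on, 0.36 rad fully off; it stays where left and counts as off past 0.22. On, its half towards strip +y lies flush (42 mm high) and its dotted half towards -y rises to 48 mm; pressing that half flush (about 2 N) turns it off. A fingertip drawn along the row from the strip's +y end to its -y end at flush height (41 to 43 mm) tips each off in turn.
- cup_center (a point): Turquoise plastic cup, 74 mm across, 95 mm high, loose, to be left where it stands. This point is on its axis, 47 mm above the shelf.
- soap_pump_center (a point): Chrome soap pump, 68 mm across, 163 mm high with its spout, loose, to be left where it stands. This point is on its axis, 65 mm above the shelf.
- cream_jar_center (a point): Amber cream jar with black cap, 68 mm across, 58 mm high, loose, to be left where it stands. This point is on its axis, 29 mm above the shelf.
- ring_dish_center (a point): Blue-glazed ceramic ring dish, 100 mm across, 18 mm high with a cone 45 mm high in its middle, loose, to be left where it stands. This point is on its axis, 10 mm above the shelf.
- hair_clip_center (a point): Black spring-jaw hair clip, 34 x 90 mm, 57 mm high, loose, to be left where it stands. This point is on its axis, 20 mm above the shelf.
- mirror_center (a point): Round mirror 150 mm across on a steel stand, 225 mm high, foot 116 mm across, loose, to be left where it stands. This point is the middle of the glass, 150 mm above the shelf.

How it is judged:
By the outcome, as a careful person would: the job done as asked, in the order asked, and still so for the second after the job is handed in, with the robot touching nothing.
It also fails if it takes over 58 s, if anything falls off the work surface, if the arm or the gripper's body presses on something with over 40 N, if the wrist force passes 120 N, or if a joint passes its speed limit or range.

ROBOT

A 7-joint arm with a two-finger parallel gripper is mounted at the origin on the work surface. World frame = base frame: x ahead of the robot, y to its left, z up, the work surface at z = 0. Lengths are in m, angles in rad, forces in N, time in s.
With the tool pointing down it reaches from about 0.4 to 0.925 m from the base axis. Payload 5.6 kg.
Tool frame: the origin (TCP) lies between the finger pads; the fingertips stand 25 mm ahead of it and the grasp point (between the pads) lies 6 mm ahead of it; y points along the fingers, x is the direction in which the jaws open and shut, and the axes are right-handed (so a half turn about y gives the same grasp; the last joint's range is limited). The gripper opens to 85 mm and grips with 20 to 120 N. Pads are 22 mm wide; open, the fingers measure 114 mm over their backs; the gripper's body (76 mm by 85 mm) begins 54 mm behind the grasp point. The pads swing forward as they close: fully open they stand 13 mm farther back than shut.
Start: joints at [-0.043, 0.468, -0.012, 1.603, 0.006, 1.071, -0.056], TCP at [0.65, -0, 0.256] pointing down, gripper open.
Joint ranges: [-2.53, 2.53], [-0.31, 2.02], [-1.57, 1.55], [0.28, 2.44], [-1.29, 4.43], [0.15, 1.84], [-2.92, 2.92]. Speed limits (rad/s): [2.57, 2.57, 3.14, 3.14, 3.14, 3.14, 3.14].

INTERFACE

Orientations are given as a 3x3 rotation matrix whose columns are the frame's x, y, z axes.
In Python, from rig import * gives the robot as it stands.
- The arm moves only by the tool servo_tool, never from a script. Its argument "steps" is a list of rows, each an object of numbers: "dx", "dy", "dz": the shift along the tool's x, y, z normalised to -1 to 1, where 1 is 0.25 m; "ax", "ay", "az": the turn, a rotation vector about the tool's x, y, z normalised to -1 to 1, where 1 is 90 degrees; "fingers": the opening, from -1 (shut) to 1 (fully open), so that 0 is half open. A call has 1 to 5 rows; each row shifts and turns the pose as measured when the row begins, along the tool's axes as they then stand; what a row does not reach is not made up. A row lasts 1/8 s, in which the tool goes at most 62.5 mm and 10.7 degrees, less where a joint would pass 70% of its speed; a pose out of reach is approached as far as the arm can. A call with a number of a shift or a turn outside -1 to 1 is refused whole. A call with a gripper value outside its range is refused whole. The fingers move at their own pace and stop on an object; "newtons" is the grip in N (left out, the last holds). Time passes only in rows, so rows that do not move let the fingers close. It gives the time, the measured TCP pose, the force and the opening at its end, in the units of the state.
- sense(): the state, without advancing time (a new reading comes with each control period).
- camera(name): name is "scene" or "side" or "wrist"; returns a dict with "img" (420x560x3 uint8, red, green, blue), "range_z" (420x560 float32, m along the optical axis (not along the pixel's ray), 0 where there is no reading), "camera_matrix" (3x3 intrinsics, pixels), "k1" (the pictures are not rectified: a ray, as slopes to the right and down, at radius r is drawn at 1 + k1 r^2 times it, then the intrinsics apply), "R" (3x3) and "t" (3): a world point X has camera coordinates R X + t; the wrist camera has in their place "tool_from_camera" (4x4, takes a point from camera to tool coordinates, whose origin is the TCP and whose axes are the tool frame's). Camera axes: x right, y down, z forward; pixel columns grow to the right and rows downward; lengths in m; the calibration is good to about 2 mm. A picture is of the moment at which its call begins: read the wrist's pose just before it.
- job_done(): hands the job in, once; it reports no verdict.
The state is a dict: "time_s": time; "qpos": joint angles; "joint_velocities": joint speeds; "joint_efforts": joint torques, N m; "eef_pos": TCP position; "ee_rot": TCP orientation; "ft_force": force on the tool from outside, world axes, zero at the start; "ft_torque": the same for the moment, N m; "finger_gap": finger opening in m.
Only numpy, scipy, OpenCV 4.12 (cv2) and the standard library are available. Lean on these libraries where they do the work, as an engineer would, in place of code of your own. Each camera call takes 0.05 s, during which the arm holds its last target.

## Working session

There is one attempt and no reset: what is moved stays moved. The work goes in short steps, Python scripts to look and compute and a tool call to move; the robot and the scene stay as the last step left them, time stands still between calls to the robot, and variables do not carry over. Pictures are saved under pics/ and viewed, and the job is handed in when it is done.

Besides the shell and the picture viewer there is one more tool, called by a JSON object that holds its "method" and its "body". servo_tool: Moves the arm, as the interface text tells. Its arguments: {"type":"object","properties":{"steps":{"type":"array"},"newtons":{"type":"number"}},"required":["steps"]}

```bash
mkdir -p pics
cat > h.py <<'E'
from rig import *
import numpy as np, cv2
def grab(n):
    s=sense(); c=camera(n)
    if n=='wrist':
        T=np.array(c['tool_from_camera']); Rt=np.array(s['ee_rot']); p=np.array(s['eef_pos'])
        Rwc=Rt@T[:3,:3]; o=Rt@T[:3,3]+p
    else:
        R=np.array(c['R']); Rwc=R.T; o=-R.T@np.array(c['t'])
    np.savez(''+n+'.npz',img=c['img'],z=c['range_z'],K=c['camera_matrix'],k1=c['k1'],Rwc=Rwc,o=o)
    return load(n)
def load(n): return dict(np.load(''+n+'.npz'))
def slopes(c,uv):
    K=c['K'];uv=np.atleast_2d(np.array(uv,float))
    d=np.stack([(uv[:,0]-K[0,2])/K[0,0],(uv[:,1]-K[1,2])/K[1,1]],1)
    s=d.copy()
    for _ in range(20): s=d/(1+float(c['k1'])*(s**2).sum(1,keepdims=True))
    return s
def plane(c,uv,h):
    s=slopes(c,uv); r=np.c_[s,np.ones(len(s))]@c['Rwc'].T
    return c['o']+r*((h-c['o'][2])/r[:,2])[:,None]
def cloud(c):
    H,W=c['z'].shape; v,u=np.mgrid[:H,:W]
    s=slopes(c,np.c_[u.ravel(),v.ravel()]); z=c['z'].ravel()[:,None]
    P=(np.c_[s,np.ones(len(s))]*z)@c['Rwc'].T+c['o']; P[z[:,0]==0]=np.nan
    return P.reshape(H,W,3)
def save(c,f): cv2.imwrite('pics/'+f,c['img'][:,:,::-1])
E
python3 - <<'E'
from h import *
for n in ['scene','side','wrist']:
    c=grab(n); save(c,n+'0.png'); print(n,c['o'],c['Rwc'][:,2])
s=sense(); print(s['time_s'],s['eef_pos'],s['ee_rot'],s['finger_gap'])
E
```

```text
scene [ 1.14162943 -0.72175469  0.69011681] [-0.5369046   0.64588931 -0.54273423]
side [-0.1289682   0.92428823  0.79141854] [ 0.52773493 -0.68675756 -0.49985988]
wrist [0.64912662 0.07831996 0.37372622] [-3.74331510e-04 -3.05143663e-01 -9.52306256e-01]
0.15 [ 6.49617235e-01 -4.67801346e-05  2.55553156e-01] [[ 9.99999094e-01 -1.34541313e-03  4.91793112e-05]
 [-4.92949371e-05 -8.59078023e-05  9.99999995e-01]
 [-1.34540890e-03 -9.99999091e-01 -8.59740465e-05]] 0.08503254864602812
```

```bash
sleep 1; ls pics
```

```text
scene0.png
side0.png
wrist0.png
```

View pics/scene0.png

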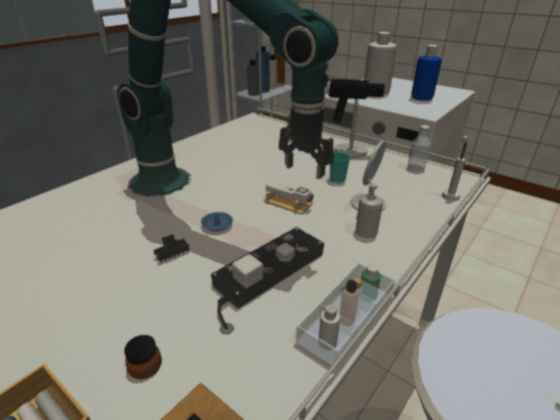

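View pics/side0.png

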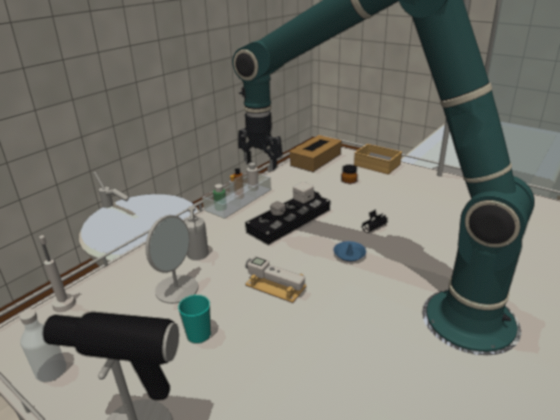

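View pics/wrist0.png

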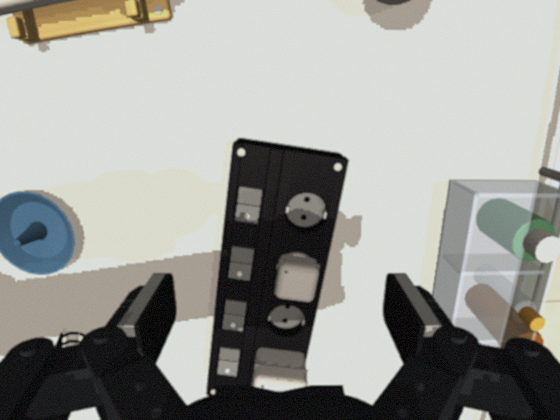

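The wrist view shows the strip at (275,270) with the small adapter at (298,278) and the large one at (280,365), so the large adapter is in the −93 socket. The rest is at top left (90,15), and the dish is at (35,235). Next I measure them.

```bash
python3 - <<'E'
from h import *
np.set_printoptions(precision=4,suppress=True)
for n in ['scene','side','wrist']:
    c=load(n);P=cloud(c)
    print(n,'table z med',np.nanmedian(P[...,2][(P[...,2]<0.02)&(P[...,2]>-.02)]))
    hsv=cv2.cvtColor(c['img'],cv2.COLOR_RGB2HSV)
    X=P
    roi=(X[...,0]>.4)&(X[...,0]<.95)&(X[...,1]>-.5)&(X[...,1]<.5)
    # strip: dark top
    m=roi&(hsv[...,2]<60)&(X[...,2]>.03)&(X[...,2]<.05)
    nl,lab,st,ce=cv2.connectedComponentsWithStats(m.astype(np.uint8))
    for i in range(1,nl):
        if st[i,4]>300:
            Q=X[lab==i]; r=cv2.minAreaRect(Q[:,:2].astype(np.float32)); print(' dark',st[i],np.array(r[0]),r[1],r[2],np.median(Q[:,2]))
    # everything above 15mm clusters
    m=roi&(X[...,2]>.012)&(X[...,2]<.3)
    nl,lab,st,ce=cv2.connectedComponentsWithStats(m.astype(np.uint8))
    for i in range(1,nl):
        if st[i,4]>100:
            Q=X[lab==i]; r=cv2.minAreaRect(Q[:,:2].astype(np.float32)); print(' obj',st[i],np.array(r[0]),r[1],r[2],'zmax',np.percentile(Q[:,2],98))
E
python3 - <<'E'
from h import *
c=load('scene');cv2.imwrite('pics/s_zoom.png',cv2.resize(c['img'][150:310,140:400,::-1],None,fx=3,fy=3,interpolation=2))
c=load('side');cv2.imwrite('pics/d_zoom.png',cv2.resize(c['img'][170:310,220:420,::-1],None,fx=4,fy=4,interpolation=2))
E
```

```text
scene table z med -0.00014312141384625887
 dark [ 212  229  111   72 1980] [ 0.6376 -0.1271] (0.3006671667098999, 0.10779806226491928) 81.49879455566406 0.0402088281448742
 obj [ 356  140   30   96 1461] [0.7145 0.2784] (0.06678202003240585, 0.2703363299369812) 23.899354934692383 zmax 0.2185876848607756
 obj [278 144  18  25 201] [ 0.594  -0.0046] (0.03144785389304161, 0.03803765028715134) 82.7039566040039 zmax 0.29943430587781705
 obj [314 152  37  29 698] [0.5965 0.2176] (0.07157479971647263, 0.523765504360199) 22.585988998413086 zmax 0.2980526742460093
 obj [265 183  48  27 649] [0.4778 0.1618] (0.15855525434017181, 0.06395696103572845) 6.874932289123535 zmax 0.06635379221952156
 obj [ 290  199  175  221 5512] [0.8832 0.0347] (0.11247565597295761, 0.9212155342102051) 0.04837023839354515 zmax 0.10958583142863644
 obj [ 210  228  114   96 4157] [ 0.6331 -0.1545] (0.3636884093284607, 0.12545862793922424) 84.73116302490234 zmax 0.09159181157190058
 obj [171 241  18  16 134] [ 0.405  -0.2375] (0.053501714020967484, 0.014638741500675678) 80.84342956542969 zmax 0.034341882174701424
 obj 
[... 1646 characters left out ...]
ax 0.04163891187126713
 obj [  206   139   143   257 25775] [ 0.6374 -0.1219] (0.2995870113372803, 0.10871734470129013) 81.30510711669922 zmax 0.08912819521585788
 obj [545 169  15  13 147] [0.9311 0.0013] (0.010298633947968483, 0.005306466948240995) 75.46356201171875 zmax 0.03314985953940332
 obj [  382   182   178   238 24371] [ 0.8499 -0.0592] (0.19084009528160095, 0.31504547595977783) 37.7609977722168 zmax 0.2992489579670426
 obj [ 43 196  32  75 424] [ 0.4138 -0.0671] (0.08672875910997391, 0.02714289352297783) 89.88758087158203 zmax 0.019766713180358678
 obj [   1  273  176  147 9375] [0.5934 0.0014] (0.03826418146491051, 0.026868710294365883) 0.08811028301715851 zmax 0.2996562468806378
```

View pics/s_zoom.png

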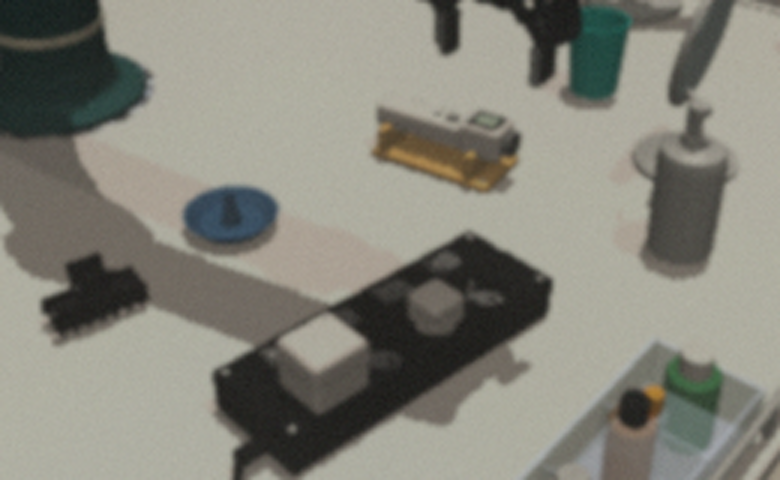

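View pics/d_zoom.png

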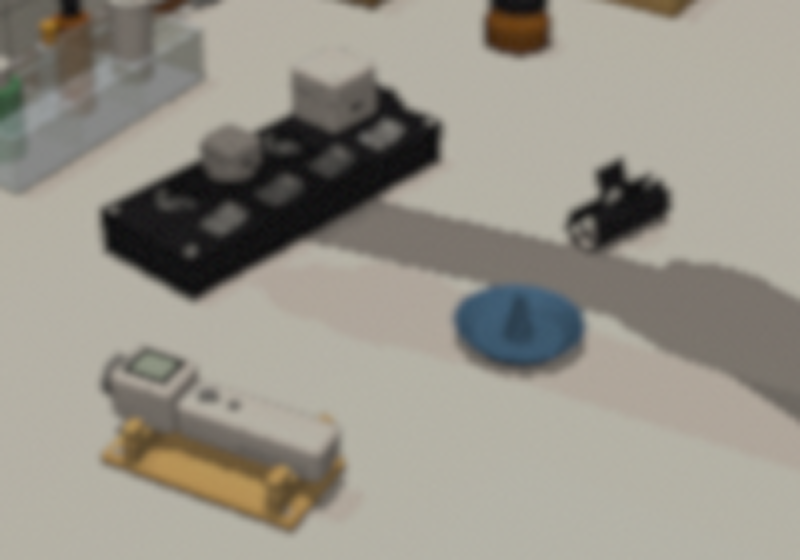

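Lens points away from the robot (yaw about 8–12°). The large adapter is at about (0.647,−0.218). I'll move the wrist over the rest for a closer view.

{"method": "servo_tool", "body": {"steps": [{"dx": -0.18,"dz": 0.18},{"dx": -0.18,"dz": 0.18},{"dx": -0.18,"dz": 0.18},{"dx": -0.18,"dz": 0.18},{"dx": 0}]}}

```text
schema error: expected keys dx, dy, dz, ax, ay, az, fingers
```

Run:
```python
from h import *
np.set_printoptions(precision=4,suppress=True)
c=grab('wrist'); save(c,'w1.png'); s=sense(); print(s['time_s'],s['eef_pos'],s['ee_rot'])
P=cloud(c); hsv=cv2.cvtColor(c['img'],cv2.COLOR_RGB2HSV)
roi=(abs(P[...,0]-.475)<.12)&(abs(P[...,1]-.175)<.09)
def fit(m,name):
    Q=P[m]; print(name,len(Q),cv2.minAreaRect(Q[:,:2].astype(np.float32)),np.median(Q[:,2]))
fit(roi&(P[...,2]>.049)&(P[...,2]<.061),'handle')
fit(roi&(P[...,2]>.061)&(P[...,2]<.072),'head')
fit(roi&(P[...,2]>.049)&(P[...,2]<.072),'both')
fit(roi&(P[...,2]>.006)&(P[...,2]<.045)&(hsv[...,1]>90),'rest')
fit(roi&(P[...,2]>.006)&(P[...,2]<.015)&(hsv[...,1]>90),'base')
```

```text
0.2 [ 0.6497 -0.0001  0.2557] [[ 1.     -0.0011  0.0001]
 [-0.0001 -0.0001  1.    ]
 [-0.0011 -1.     -0.0001]]
handle 247 ((0.43274208903312683, 0.15572163462638855), (0.042669184505939484, 0.006027549505233765), 6.24692440032959) 0.05351307843068326
head 0 ((0.0, 0.0), (0.0, 0.0), 0.0) nan
both 247 ((0.43274208903312683, 0.15572163462638855), (0.042669184505939484, 0.006027549505233765), 6.24692440032959) 0.05351307843068326
rest 4558 ((0.474269300699234, 0.15076027810573578), (0.1464608907699585, 0.030064024031162262), 6.64714241027832) 0.010782540939827917
base 3464 ((0.474235475063324, 0.15089820325374603), (0.14646472036838531, 0.02987881563603878), 6.736194610595703) 0.010410943826322044
  return _methods._mean(a, axis=axis, dtype=dtype,
  ret = ret.dtype.type(ret / rcount)
```

View pics/w1.png

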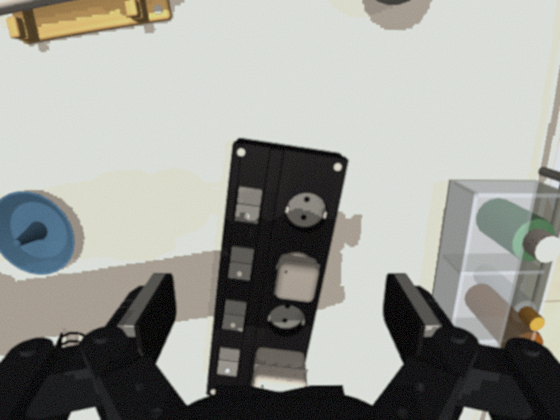

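All keys are needed in each row; the arm has not moved.

{"method": "servo_tool", "body": {"steps": [{"dx": -0.18,"dy": 0,"dz": 0.18,"ax": 0,"ay": 0,"az": 0,"fingers": 1},{"dx": -0.18,"dy": 0,"dz": 0.18,"ax": 0,"ay": 0,"az": 0,"fingers": 1},{"dx": -0.18,"dy": 0,"dz": 0.18,"ax": 0,"ay": 0,"az": 0,"fingers": 1},{"dx": -0.18,"dy": 0,"dz": 0.18,"ax": 0,"ay": 0,"az": 0,"fingers": 1},{"dx": 0,"dy": 0,"dz": 0,"ax": 0,"ay": 0,"az": 0,"fingers": 1}]}}

```text
time_s: 0.82
eef_pos: [0.4695, 0.1796, 0.2542]
ee_rot: [[1.0, -0.002, 0.001], [-0.001, -0.001, 1.0], [-0.002, -1.0, -0.001]]
ft_force: [0.7, -0.7, -0.4]
finger_gap: 0.0854
```

```bash
cat > m.py <<'E'
from h import *
np.set_printoptions(precision=4,suppress=True)
import sys
c=grab('wrist'); save(c,sys.argv[1]); s=sense(); print(s['time_s'],s['eef_pos'],s['ee_rot'],s['qpos'])
P=cloud(c); hsv=cv2.cvtColor(c['img'],cv2.COLOR_RGB2HSV)
roi=(abs(P[...,0]-.475)<.12)&(abs(P[...,1]-.175)<.09)
def fit(m,name):
    m=cv2.morphologyEx(m.astype(np.uint8),cv2.MORPH_OPEN,np.ones((3,3)))>0
    Q=P[m]; 
    if len(Q)>20: print(name,len(Q),cv2.minAreaRect(Q[:,:2].astype(np.float32)),np.median(Q[:,2]))
fit(roi&(P[...,2]>.049)&(P[...,2]<.061),'handle')
fit(roi&(P[...,2]>.061)&(P[...,2]<.072),'head')
fit(roi&(P[...,2]>.049)&(P[...,2]<.072),'both')
fit(roi&(P[...,2]>.006)&(P[...,2]<.045)&(hsv[...,1]>90),'rest')
fit(roi&(P[...,2]>.006)&(P[...,2]<.015)&(hsv[...,1]>90),'base')
E
python3 m.py w2.png
```

```text
0.875 [0.4713 0.1775 0.2543] [[ 1.     -0.0004  0.0048]
 [-0.0048 -0.0014  1.    ]
 [-0.0004 -1.     -0.0014]] [-0.3283  0.2303 -0.1139  1.9512  0.033   0.9628 -0.4629]
handle 4519 ((0.4709254801273346, 0.17606770992279053), (0.17006118595600128, 0.03699212148785591), 8.726205825805664) 0.05633832666485805
head 2539 ((0.525994598865509, 0.18184013664722443), (0.05892924219369888, 0.0409964956343174), 7.016904830932617) 0.06676018232793818
both 7259 ((0.4712289869785309, 0.17481499910354614), (0.16999854147434235, 0.04174985736608505), 7.396559238433838) 0.05711285951635858
rest 4499 ((0.4696759283542633, 0.17530064284801483), (0.14770574867725372, 0.0772721916437149), 6.756145000457764) 0.010952743356382022
base 3418 ((0.46968501806259155, 0.1751765012741089), (0.14770624041557312, 0.07703497260808945), 6.7459564208984375) 0.010671197082031098
```

View pics/w2.png

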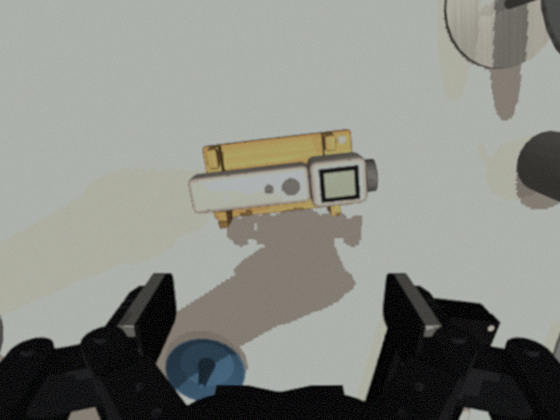

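Handle centre is about (0.470,0.175), yaw about 7°, handle top 0.056 and head top 0.067, all as expected. Next I turn the tool 83° about its y axis so the jaws close across the handle.

{"method": "servo_tool", "body": {"steps": [{"dx": 0,"dy": 0,"dz": 0,"ax": 0,"ay": 0.116,"az": 0,"fingers": 1},{"dx": 0,"dy": 0,"dz": 0,"ax": 0,"ay": 0.116,"az": 0,"fingers": 1},{"dx": 0,"dy": 0,"dz": 0,"ax": 0,"ay": 0.116,"az": 0,"fingers": 1},{"dx": 0,"dy": 0,"dz": 0,"ax": 0,"ay": 0.116,"az": 0,"fingers": 1},{"dx": 0,"dy": 0,"dz": 0,"ax": 0,"ay": 0.116,"az": 0,"fingers": 1}]}}

```text
time_s: 1.5
eef_pos: [0.4766, 0.1709, 0.2541]
ee_rot: [[0.585, 0.001, 0.811], [-0.811, -0.004, 0.585], [0.004, -1.0, -0.001]]
ft_force: [-0.2, 0.1, 0.3]
finger_gap: 0.0852
```

{"method": "servo_tool", "body": {"steps": [{"dx": 0,"dy": 0,"dz": 0,"ax": 0,"ay": 0.116,"az": 0,"fingers": 1},{"dx": 0,"dy": 0,"dz": 0,"ax": 0,"ay": 0.116,"az": 0,"fingers": 1},{"dx": 0,"dy": 0,"dz": 0,"ax": 0,"ay": 0.116,"az": 0,"fingers": 1},{"dx": 0,"dy": 0.2,"dz": 0,"ax": 0,"ay": 0,"az": 0,"fingers": 1},{"dx": 0,"dy": 0,"dz": 0,"ax": 0,"ay": 0,"az": 0,"fingers": 1}]}}

```text
time_s: 2.12
eef_pos: [0.483, 0.1634, 0.2034]
ee_rot: [[0.056, 0.005, 0.998], [-0.998, -0.007, 0.056], [0.007, -1.0, 0.004]]
ft_force: [0.5, -0.6, -0.5]
finger_gap: 0.0855
```

```bash
cat > rel.py <<'E'
# print tool-axis shift (normalised) from present pose to a target TCP, and turn to target rotation
from h import *
import sys
from scipy.spatial.transform import Rotation as Ro
np.set_printoptions(precision=4,suppress=True)
def go(T,R):
    s=sense(); Rt=np.array(s['ee_rot']); p=np.array(s['eef_pos'])
    print('t',s['time_s'],'p',p,'gap',s['finger_gap'],'q',s['qpos'],'F',s['ft_force'])
    print('d total',Rt.T@(np.array(T)-p)/.25,'turn',Ro.from_matrix(Rt.T@R).as_rotvec()/(np.pi/2))
def toolR(yaw,pitch=0):  # thermometer axes yaw(deg), pitch nose-down ; tool x=-th y, y=-th z, z=th x
    th=Ro.from_euler('ZY',[yaw,pitch],degrees=True).as_matrix()
    return np.c_[-th[:,1],-th[:,2],th[:,0]]
E
python3 m.py w3.png; python3 -c "
from rel import *
go([.470,.175,.050],toolR(7))"
```

```text
2.175 [0.4851 0.1642 0.2059] [[ 0.0561  0.0099  0.9984]
 [-0.9984 -0.0044  0.0561]
 [ 0.005  -0.9999  0.0097]] [-0.4844  0.2939  0.1041  1.9954 -0.0297  0.8465 -1.8799]
handle 5510 ((0.4720102548599243, 0.17509222030639648), (0.16987240314483643, 0.03420044109225273), 6.718446254730225) 0.0563367723432463
head 4040 ((0.5262751579284668, 0.18143829703330994), (0.059314992278814316, 0.04191165417432785), 6.362641334533691) 0.066747220535155
both 9781 ((0.472200870513916, 0.17515438795089722), (0.170283243060112, 0.04232944920659065), 6.776549816131592) 0.05751252526071332
rest 5985 ((0.47451895475387573, 0.1754753589630127), (0.1391873061656952, 0.0768105685710907), 6.755581855773926) 0.010801529077696936
base 4475 ((0.479064404964447, 0.17597439885139465), (0.1300865262746811, 0.0768129900097847), 6.715825080871582) 0.010479373388199376
t 2.175 p [0.4851 0.1642 0.2059] gap 0.08531793939991258 q [-0.4844  0.2939  0.1041  1.9954 -0.0297  0.8465 -1.8799] F [1.2129 1.0547 0.8437]
d total [-0.0498  0.6229 -0.0638] turn [-0.006  -0.042   0.0034]
```

View pics/w3.png

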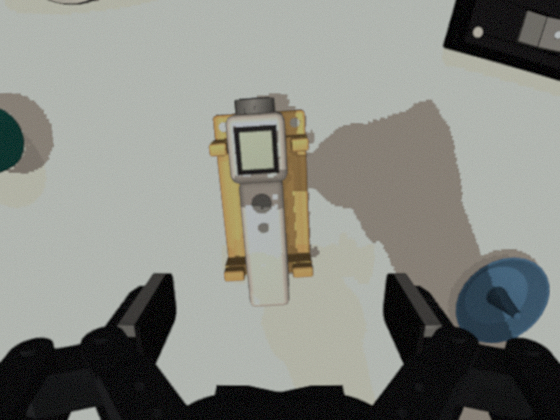

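{"method": "servo_tool", "body": {"steps": [{"dx": -0.05,"dy": 0,"dz": -0.06,"ax": -0.006,"ay": -0.042,"az": 0.003,"fingers": 1},{"dx": 0,"dy": 0.15,"dz": 0,"ax": 0,"ay": 0,"az": 0,"fingers": 1},{"dx": 0,"dy": 0.15,"dz": 0,"ax": 0,"ay": 0,"az": 0,"fingers": 1},{"dx": 0,"dy": 0,"dz": 0,"ax": 0,"ay": 0,"az": 0,"fingers": 1}]}}

```text
time_s: 2.68
eef_pos: [0.4719, 0.1802, 0.1365]
ee_rot: [[0.133, 0.009, 0.991], [-0.991, 0.007, 0.133], [-0.005, -1.0, 0.01]]
ft_force: [-0.0, -0.4, 0.5]
finger_gap: 0.0857
```

```bash
python3 -c "
from rel import *
go([.471,.175,.050],toolR(6.8))"
```

```text
t 2.675 p [0.4719 0.1802 0.1365] gap 0.08571059753699255 q [-0.4876  0.389   0.0693  2.0598 -0.0452  0.6829 -1.826 ] F [-0.0147 -0.4031  0.4545]
d total [ 0.022   0.3458 -0.0097] turn [-0.0065  0.0094 -0.0035]
```

{"method": "servo_tool", "body": {"steps": [{"dx": 0.022,"dy": 0.1,"dz": -0.01,"ax": -0.006,"ay": 0.009,"az": -0.003,"fingers": 1},{"dx": 0,"dy": 0.1,"dz": 0,"ax": 0,"ay": 0,"az": 0,"fingers": 1},{"dx": 0,"dy": 0.08,"dz": 0,"ax": 0,"ay": 0,"az": 0,"fingers": 1},{"dx": 0,"dy": 0,"dz": 0,"ax": 0,"ay": 0,"az": 0,"fingers": 1}]}}

```text
time_s: 3.18
eef_pos: [0.4757, 0.1795, 0.0747]
ee_rot: [[0.126, 0.013, 0.992], [-0.992, 0.009, 0.125], [-0.007, -1.0, 0.014]]
ft_force: [0.3, 0.2, 0.8]
finger_gap: 0.0851
```

```bash
python3 -c "
from rel import *
go([.471,.175,.050],toolR(6.8))"
```

```text
t 3.175 p [0.4757 0.1795 0.0747] gap 0.08506969464661526 q [-0.4745  0.5016  0.0601  2.0793 -0.0607  0.5469 -1.8153] F [0.2836 0.2458 0.754 ]
d total [ 0.0163  0.0984 -0.0222] turn [-0.0089  0.0046 -0.0045]
```

{"method": "servo_tool", "body": {"steps": [{"dx": 0.017,"dy": 0.06,"dz": -0.02,"ax": -0.009,"ay": 0.005,"az": -0.004,"fingers": 1},{"dx": 0.005,"dy": 0.05,"dz": -0.005,"ax": 0,"ay": 0,"az": 0,"fingers": 1},{"dx": 0,"dy": 0,"dz": 0,"ax": 0,"ay": 0,"az": 0,"fingers": 1}]}}

```text
time_s: 3.55
eef_pos: [0.4721, 0.1744, 0.049]
ee_rot: [[0.118, 0.004, 0.993], [-0.993, 0.003, 0.118], [-0.003, -1.0, 0.004]]
ft_force: [0.3, 0.0, 1.1]
finger_gap: 0.0855
```

```bash
python3 -c "
from rel import *
go([.471,.175,.050],toolR(6.8))
c=grab('side'); cv2.imwrite('pics/d2.png',cv2.resize(c['img'][170:330,180:380,::-1],None,fx=3,fy=3))"
```

```text
t 3.55 p [0.4721 0.1744 0.049 ] gap 0.08553789766133899 q [-0.4673  0.548   0.0581  2.0893 -0.0655  0.5011 -1.8125] F [0.3119 0.0145 1.0566]
d total [-0.003  -0.004  -0.0041] turn [-0.0027  0.     -0.0016]
```

View pics/d2.png

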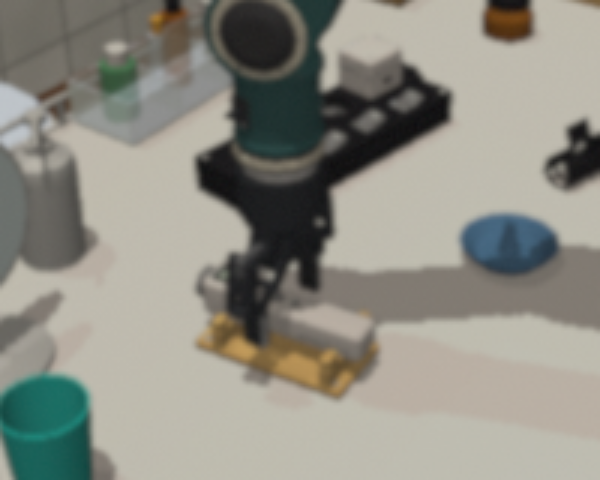

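The fingers straddle the handle, within 1–2 mm of the target. Next I close the gripper.

{"method": "servo_tool", "body": {"newtons": 40, "steps": [{"dx": 0,"dy": 0,"dz": 0,"ax": 0,"ay": 0,"az": 0,"fingers": -1},{"dx": 0,"dy": 0,"dz": 0,"ax": 0,"ay": 0,"az": 0,"fingers": -1},{"dx": 0,"dy": 0,"dz": 0,"ax": 0,"ay": 0,"az": 0,"fingers": -1},{"dx": 0,"dy": 0,"dz": 0,"ax": 0,"ay": 0,"az": 0,"fingers": -1},{"dx": 0,"dy": 0,"dz": 0,"ax": 0,"ay": 0,"az": 0,"fingers": -1}]}}

```text
time_s: 4.22
eef_pos: [0.473, 0.1748, 0.0502]
ee_rot: [[0.119, 0.006, 0.993], [-0.993, 0.004, 0.118], [-0.003, -1.0, 0.006]]
ft_force: [-0.2, 0.9, -0.8]
finger_gap: 0.0333
```

{"method": "servo_tool", "body": {"steps": [{"dx": 0,"dy": 0,"dz": 0,"ax": 0,"ay": 0,"az": 0,"fingers": -1},{"dx": 0,"dy": 0,"dz": 0,"ax": 0,"ay": 0,"az": 0,"fingers": -1}]}}

```text
time_s: 4.47
eef_pos: [0.4729, 0.1748, 0.0502]
ee_rot: [[0.119, 0.006, 0.993], [-0.993, 0.004, 0.119], [-0.003, -1.0, 0.006]]
ft_force: [0.1, -0.2, -0.2]
finger_gap: 0.033
```

```bash
python3 -c "
from rel import *
go([.471,.175,.050],toolR(6.8));print(sense()['ee_rot'])"
```

```text
t 4.475 p [0.4729 0.1748 0.0502] gap 0.033037390080756054 q [-0.4674  0.5462  0.0581  2.0884 -0.0655  0.5019 -1.8125] F [ 0.1489 -0.2124 -0.1713]
d total [-0.0016  0.0006 -0.0076] turn [-0.0039  0.0001 -0.0021]
[[ 0.1185  0.0057  0.9929]
 [-0.9929  0.004   0.1185]
 [-0.0032 -1.      0.0061]]
```

Gripped, with a gap of 33 mm (handle is 34). Next I lift it and check.

{"method": "servo_tool", "body": {"steps": [{"dx": 0,"dy": -0.05,"dz": 0,"ax": 0,"ay": 0,"az": 0,"fingers": -1},{"dx": 0,"dy": -0.12,"dz": 0,"ax": 0,"ay": 0,"az": 0,"fingers": -1},{"dx": 0,"dy": -0.16,"dz": 0,"ax": 0,"ay": 0,"az": 0,"fingers": -1},{"dx": 0,"dy": -0.16,"dz": 0,"ax": 0,"ay": 0,"az": 0,"fingers": -1},{"dx": 0,"dy": -0.08,"dz": 0,"ax": 0,"ay": 0,"az": 0,"fingers": -1}]}}

```text
time_s: 5.1
eef_pos: [0.4707, 0.1735, 0.1979]
ee_rot: [[0.118, 0.002, 0.993], [-0.993, 0.002, 0.118], [-0.002, -1.0, 0.003]]
ft_force: [-0.5, 0.1, -1.7]
finger_gap: 0.0331
```

```bash
python3 -c "
from rel import *
go([.5453,-.3937,.20],toolR(60))
for n in ['scene','side']:
    c=grab(n);P=cloud(c)
    m=(abs(P[...,0]-.65)<.08)&(abs(P[...,1]+.21)<.1)&(P[...,2]>.084)&(P[...,2]<.1)
    m=cv2.morphologyEx(m.astype(np.uint8),cv2.MORPH_OPEN,np.ones((3,3)))>0
    Q=P[m]; print(n,len(Q),cv2.minAreaRect(Q[:,:2].astype(np.float32)),np.median(Q[:,2]))
c=grab('wrist');save(c,'w4.png')
"
```

```text
t 5.1 p [0.4707 0.1735 0.1979] gap 0.03307632829485308 q [-0.4919  0.2913  0.0852  2.0213 -0.035   0.8273 -1.8388] F [-0.5313  0.0853 -1.7318]
d total [ 2.2883 -0.0134  0.0278] turn [-0.0021 -0.5912 -0.0005]
scene 373 ((0.6456462740898132, -0.2224593162536621), (0.05489068105816841, 0.05391020327806473), 82.53903198242188) 0.09052944439092014
side 133 ((0.6438185572624207, -0.21588701009750366), (0.05658518522977829, 0.0567254014313221), 76.8617172241211) 0.09054477735625588
```

View pics/w4.png

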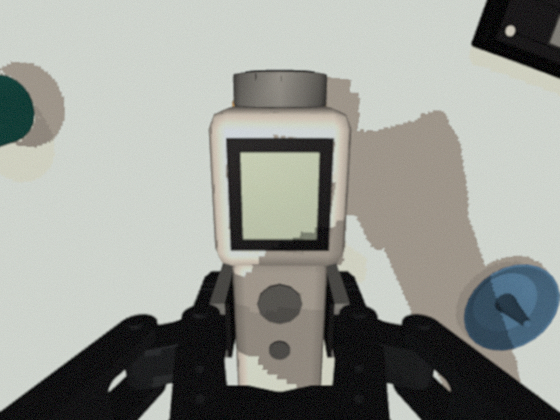

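The thermometer is held straight. The adapter centre agrees in both views, at about (0.646,−0.218). I'll carry it over at height.

{"method": "servo_tool", "body": {"steps": [{"dx": 0.12,"dy": 0,"dz": 0,"ax": 0,"ay": 0,"az": 0,"fingers": -1},{"dx": 0.22,"dy": 0,"dz": 0,"ax": 0,"ay": 0,"az": 0,"fingers": -1},{"dx": 0.22,"dy": 0,"dz": 0,"ax": 0,"ay": 0,"az": 0,"fingers": -1},{"dx": 0.22,"dy": 0,"dz": 0,"ax": 0,"ay": 0,"az": 0,"fingers": -1},{"dx": 0.22,"dy": 0,"dz": 0,"ax": 0,"ay": 0,"az": 0,"fingers": -1}]}}

```text
time_s: 5.88
eef_pos: [0.4978, -0.0763, 0.1897]
ee_rot: [[0.131, -0.008, 0.991], [-0.991, 0.002, 0.131], [-0.003, -1.0, -0.008]]
ft_force: [1.3, -0.1, -1.0]
finger_gap: 0.0335
```

{"method": "servo_tool", "body": {"steps": [{"dx": 0.22,"dy": 0,"dz": 0,"ax": 0,"ay": 0,"az": 0,"fingers": -1},{"dx": 0.22,"dy": 0,"dz": 0,"ax": 0,"ay": 0,"az": 0,"fingers": -1},{"dx": 0.22,"dy": 0,"dz": 0,"ax": 0,"ay": 0,"az": 0,"fingers": -1},{"dx": 0.22,"dy": 0,"dz": 0,"ax": 0,"ay": 0,"az": 0,"fingers": -1},{"dx": 0.22,"dy": 0,"dz": 0,"ax": 0,"ay": 0,"az": 0,"fingers": -1}]}}

```text
time_s: 6.5
eef_pos: [0.5299, -0.3557, 0.18]
ee_rot: [[0.132, -0.02, 0.991], [-0.991, 0.007, 0.132], [-0.009, -1.0, -0.019]]
ft_force: [-0.0, -0.6, -1.3]
finger_gap: 0.0333
```

{"method": "servo_tool", "body": {"steps": [{"dx": 0,"dy": 0,"dz": 0,"ax": 0,"ay": -0.1,"az": 0,"fingers": -1},{"dx": 0,"dy": 0,"dz": 0,"ax": 0,"ay": -0.1,"az": 0,"fingers": -1},{"dx": 0,"dy": 0,"dz": 0,"ax": 0,"ay": -0.1,"az": 0,"fingers": -1},{"dx": 0,"dy": 0,"dz": 0,"ax": 0,"ay": -0.1,"az": 0,"fingers": -1},{"dx": 0,"dy": 0,"dz": 0,"ax": 0,"ay": -0.1,"az": 0,"fingers": -1}]}}

```text
time_s: 7.12
eef_pos: [0.5229, -0.3603, 0.1685]
ee_rot: [[0.803, -0.037, 0.595], [-0.595, 0.011, 0.803], [-0.036, -0.999, -0.013]]
ft_force: [0.1, -0.5, -1.1]
finger_gap: 0.0332
```

```bash
python3 -c "
from rel import *
go([.5453,-.3937,.12],toolR(60))"
```

```text
t 7.125 p [ 0.5229 -0.3603  0.1685] gap 0.0331597414177767 q [ 0.4814  0.5525  0.0892  1.6896 -0.0457  0.9392 -0.0518] F [ 0.1403 -0.5176 -1.1238]
d total [ 0.1585  0.1891 -0.0514] turn [ 0.0068 -0.0727 -0.0236]
```

{"method": "servo_tool", "body": {"steps": [{"dx": 0.16,"dy": 0.05,"dz": -0.05,"ax": 0.007,"ay": -0.073,"az": -0.024,"fingers": -1},{"dx": 0,"dy": 0.1,"dz": 0,"ax": 0,"ay": 0,"az": 0,"fingers": -1},{"dx": 0,"dy": 0,"dz": 0,"ax": 0,"ay": 0,"az": 0,"fingers": -1}]}}

```text
time_s: 7.5
eef_pos: [0.5452, -0.3929, 0.1232]
ee_rot: [[0.869, -0.005, 0.495], [-0.495, 0.005, 0.869], [-0.007, -1.0, 0.002]]
ft_force: [-1.2, 0.9, -1.3]
finger_gap: 0.0332
```

```bash
python3 -c "
from rel import *
go([.5445,-.3940,.070],toolR(60))"
```

```text
t 7.5 p [ 0.5452 -0.3929  0.1232] gap 0.033243201417923036 q [ 0.5369  0.6505  0.0549  1.6346 -0.0456  0.8648  0.0928] F [-1.1842  0.9335 -1.3489]
d total [ 0.0014  0.2127 -0.0056] turn [-0.0012  0.0038 -0.0045]
```

{"method": "servo_tool", "body": {"steps": [{"dx": 0,"dy": 0.1,"dz": -0.005,"ax": -0.001,"ay": 0.004,"az": -0.004,"fingers": -1},{"dx": 0,"dy": 0.1,"dz": 0,"ax": 0,"ay": 0,"az": 0,"fingers": -1},{"dx": 0,"dy": 0.03,"dz": 0,"ax": 0,"ay": 0,"az": 0,"fingers": -1},{"dx": 0,"dy": 0,"dz": 0,"ax": 0,"ay": 0,"az": 0,"fingers": -1}]}}

```text
time_s: 8.0
eef_pos: [0.5445, -0.3936, 0.0649]
ee_rot: [[0.866, -0.001, 0.5], [-0.5, 0.0, 0.866], [-0.001, -1.0, -0.0]]
ft_force: [-0.2, 0.4, -0.6]
finger_gap: 0.0337
```

```bash
python3 -c "
from rel import *
go([.5445,-.3940,.070],toolR(60))
for n in ['scene','wrist']:
  c=grab(n);save(c,n+'5.png')
c=load('scene');P=cloud(c)
cv2.imwrite('pics/s5.png',cv2.resize(c['img'][200:380,130:340,::-1],None,fx=3,fy=3))
c=load('wrist');P=cloud(c)
m=(P[...,2]>.08)&(P[...,2]<.1)&(P[...,1]<-.12)&(P[...,1]>-.27)&(P[...,0]<.75)
if m.sum()>50: print(cv2.minAreaRect(P[m][:,:2].astype(np.float32)))
"
```

```text
t 8.0 p [ 0.5445 -0.3936  0.0649] gap 0.03374513013221643 q [ 0.5392  0.7254  0.0525  1.6579 -0.0502  0.7606  0.091 ] F [-0.1888  0.4292 -0.6185]
d total [ 0.0007 -0.0202 -0.0016] turn [ 0.0001 -0.0001 -0.0006]
```

View pics/wrist5.png

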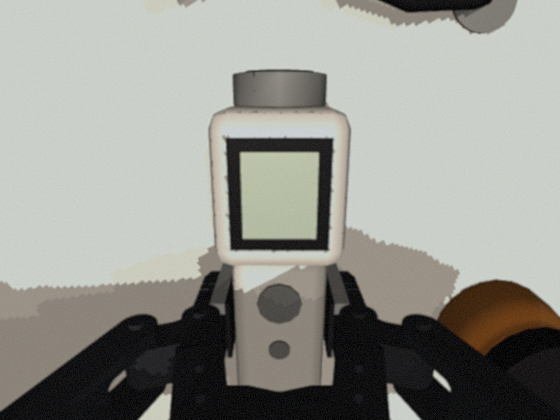

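View pics/s5.png

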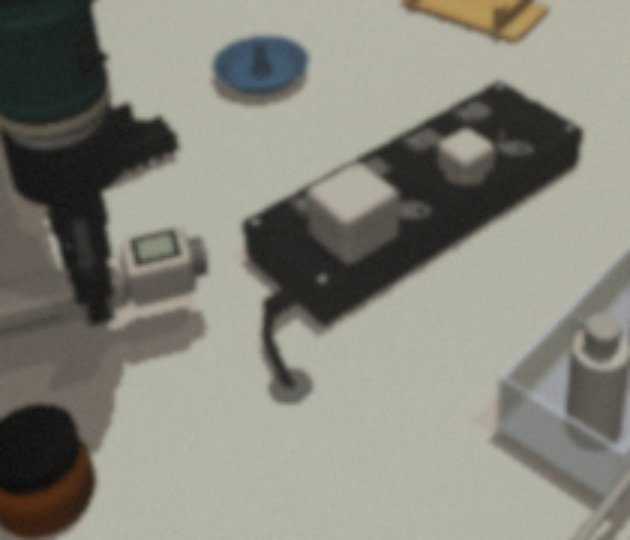

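The lens aims at the adapter with clear air all round. It needs to come up 5 mm, then hold still for over 2 s.

{"method": "servo_tool", "body": {"steps": [{"dx": 0,"dy": -0.022,"dz": 0,"ax": 0,"ay": 0,"az": 0,"fingers": -1},{"dx": 0,"dy": 0,"dz": 0,"ax": 0,"ay": 0,"az": 0,"fingers": -1},{"dx": 0,"dy": 0,"dz": 0,"ax": 0,"ay": 0,"az": 0,"fingers": -1},{"dx": 0,"dy": 0,"dz": 0,"ax": 0,"ay": 0,"az": 0,"fingers": -1},{"dx": 0,"dy": 0,"dz": 0,"ax": 0,"ay": 0,"az": 0,"fingers": -1}]}}

```text
time_s: 8.72
eef_pos: [0.5464, -0.3948, 0.0748]
ee_rot: [[0.866, 0.004, 0.5], [-0.5, -0.003, 0.866], [0.005, -1.0, -0.0]]
ft_force: [-0.2, -0.7, -1.2]
finger_gap: 0.0335
```

{"method": "servo_tool", "body": {"steps": [{"dx": 0,"dy": 0,"dz": 0,"ax": 0,"ay": 0,"az": 0,"fingers": -1},{"dx": 0,"dy": 0,"dz": 0,"ax": 0,"ay": 0,"az": 0,"fingers": -1},{"dx": 0,"dy": 0,"dz": 0,"ax": 0,"ay": 0,"az": 0,"fingers": -1},{"dx": 0,"dy": 0,"dz": 0,"ax": 0,"ay": 0,"az": 0,"fingers": -1},{"dx": 0,"dy": 0,"dz": 0,"ax": 0,"ay": 0,"az": 0,"fingers": -1}]}}

```text
time_s: 9.35
eef_pos: [0.5462, -0.3947, 0.0743]
ee_rot: [[0.866, 0.004, 0.5], [-0.5, -0.003, 0.866], [0.005, -1.0, -0.0]]
ft_force: [0.2, -0.2, -0.9]
finger_gap: 0.0336
```

{"method": "servo_tool", "body": {"steps": [{"dx": 0,"dy": 0,"dz": 0,"ax": 0,"ay": 0,"az": 0,"fingers": -1},{"dx": 0,"dy": 0,"dz": 0,"ax": 0,"ay": 0,"az": 0,"fingers": -1},{"dx": 0,"dy": 0,"dz": 0,"ax": 0,"ay": 0,"az": 0,"fingers": -1},{"dx": 0,"dy": 0,"dz": 0,"ax": 0,"ay": 0,"az": 0,"fingers": -1},{"dx": 0,"dy": 0,"dz": 0,"ax": 0,"ay": 0,"az": 0,"fingers": -1}]}}

```text
time_s: 9.98
eef_pos: [0.5462, -0.3947, 0.0744]
ee_rot: [[0.866, 0.004, 0.5], [-0.5, -0.003, 0.866], [0.005, -1.0, -0.0]]
ft_force: [0.3, -0.6, -1.3]
finger_gap: 0.0331
```

{"method": "servo_tool", "body": {"steps": [{"dx": 0,"dy": 0,"dz": 0,"ax": 0,"ay": 0,"az": 0,"fingers": -1},{"dx": 0,"dy": 0,"dz": 0,"ax": 0,"ay": 0,"az": 0,"fingers": -1},{"dx": 0,"dy": 0,"dz": 0,"ax": 0,"ay": 0,"az": 0,"fingers": -1},{"dx": 0,"dy": 0,"dz": 0,"ax": 0,"ay": 0,"az": 0,"fingers": -1},{"dx": 0,"dy": 0,"dz": 0,"ax": 0,"ay": 0,"az": 0,"fingers": -1}]}}

```text
time_s: 10.6
eef_pos: [0.5462, -0.3947, 0.0743]
ee_rot: [[0.866, 0.004, 0.5], [-0.5, -0.003, 0.866], [0.005, -1.0, -0.0]]
ft_force: [-0.9, 0.9, -1.5]
finger_gap: 0.0336
```

{"method": "servo_tool", "body": {"steps": [{"dx": 0,"dy": 0,"dz": 0,"ax": 0,"ay": 0,"az": 0,"fingers": -1},{"dx": 0,"dy": 0,"dz": 0,"ax": 0,"ay": 0,"az": 0,"fingers": -1},{"dx": 0,"dy": 0,"dz": 0,"ax": 0,"ay": 0,"az": 0,"fingers": -1},{"dx": 0,"dy": 0,"dz": 0,"ax": 0,"ay": 0,"az": 0,"fingers": -1}]}}

```text
time_s: 11.1
eef_pos: [0.5462, -0.3947, 0.0744]
ee_rot: [[0.866, 0.004, 0.5], [-0.5, -0.003, 0.866], [0.005, -1.0, -0.0]]
ft_force: [0.1, 0.1, -1.8]
finger_gap: 0.0336
```

```bash
python3 -c "
from rel import *
go([.473,.175,.18],toolR(6.8))
s=sense();R=np.array(s['ee_rot']);p=np.array(s['eef_pos']);L=p+R@[0,.003,.0836];v=np.array([.6463,-.218,.067])-L
print('lens',L,'dist',np.linalg.norm(v),'ang',np.degrees(np.arccos(v@R[:,2]/np.linalg.norm(v))))
"
```

```text
t 11.1 p [ 0.5462 -0.3947  0.0744] gap 0.033646180133764 q [ 0.5388  0.7128  0.0531  1.6548 -0.0497  0.7706  0.0906] F [ 0.086   0.1461 -1.8112]
d total [-1.3914 -0.4297  1.8266] turn [-0.0011  0.591   0.0029]
lens [ 0.588  -0.3223  0.0713] dist 0.11955801364436751 ang 2.218821667916043
```

Held still for over 2.4 s: lens 120 mm from the adapter centre (about 9 cm from its face), 2° off axis. Now I return it: up, turn, back.

{"method": "servo_tool", "body": {"steps": [{"dx": 0,"dy": -0.12,"dz": 0,"ax": 0,"ay": 0,"az": 0,"fingers": -1},{"dx": 0,"dy": -0.18,"dz": 0,"ax": 0,"ay": 0,"az": 0,"fingers": -1},{"dx": 0,"dy": -0.18,"dz": 0,"ax": 0,"ay": 0,"az": 0,"fingers": -1},{"dx": 0,"dy": 0,"dz": 0,"ax": 0,"ay": 0.1,"az": 0,"fingers": -1},{"dx": 0,"dy": 0,"dz": 0,"ax": 0,"ay": 0.1,"az": 0,"fingers": -1}]}}

```text
time_s: 11.72
eef_pos: [0.5454, -0.3943, 0.1978]
ee_rot: [[0.662, 0.003, 0.75], [-0.75, -0.002, 0.662], [0.003, -1.0, 0.002]]
ft_force: [-0.2, 0.2, -1.4]
finger_gap: 0.0334
```

{"method": "servo_tool", "body": {"steps": [{"dx": 0,"dy": 0,"dz": 0,"ax": 0,"ay": 0.1,"az": 0,"fingers": -1},{"dx": 0,"dy": 0,"dz": 0,"ax": 0,"ay": 0.1,"az": 0,"fingers": -1},{"dx": 0,"dy": 0,"dz": 0,"ax": 0,"ay": 0.1,"az": 0,"fingers": -1},{"dx": 0,"dy": 0,"dz": 0,"ax": 0,"ay": 0.09,"az": 0,"fingers": -1},{"dx": 0,"dy": 0,"dz": 0,"ax": 0,"ay": 0,"az": 0,"fingers": -1}]}}

```text
time_s: 12.35
eef_pos: [0.5454, -0.3938, 0.1986]
ee_rot: [[0.091, 0.004, 0.996], [-0.996, -0.002, 0.091], [0.002, -1.0, 0.004]]
ft_force: [0.2, 0.3, -1.3]
finger_gap: 0.0333
```

```bash
python3 -c "
from rel import *
go([.473,.175,.18],toolR(6.8))"
```

```text
t 12.35 p [ 0.5454 -0.3938  0.1986] gap 0.033319469211913144 q [ 0.3743  0.5671  0.2874  1.6104 -0.1849  0.9863 -0.7584] F [ 0.2149  0.319  -1.3379]
d total [-2.2924  0.0691 -0.0809] turn [-0.0026 -0.0173  0.0014]
```

{"method": "servo_tool", "body": {"steps": [{"dx": -0.12,"dy": 0,"dz": -0.02,"ax": 0,"ay": -0.017,"az": 0,"fingers": -1},{"dx": -0.22,"dy": 0,"dz": -0.02,"ax": 0,"ay": 0,"az": 0,"fingers": -1},{"dx": -0.22,"dy": 0,"dz": 0,"ax": 0,"ay": 0,"az": 0,"fingers": -1},{"dx": -0.22,"dy": 0,"dz": 0,"ax": 0,"ay": 0,"az": 0,"fingers": -1},{"dx": -0.22,"dy": 0,"dz": 0,"ax": 0,"ay": 0,"az": 0,"fingers": -1}]}}

```text
time_s: 12.98
eef_pos: [0.504, -0.1452, 0.1976]
ee_rot: [[0.126, 0.006, 0.992], [-0.992, -0.006, 0.126], [0.006, -1.0, 0.006]]
ft_force: [0.7, 0.7, -0.7]
finger_gap: 0.0336
```

{"method": "servo_tool", "body": {"steps": [{"dx": -0.22,"dy": 0,"dz": 0,"ax": 0,"ay": 0,"az": 0,"fingers": -1},{"dx": -0.22,"dy": 0,"dz": 0,"ax": 0,"ay": 0,"az": 0,"fingers": -1},{"dx": -0.22,"dy": 0,"dz": 0,"ax": 0,"ay": 0,"az": 0,"fingers": -1},{"dx": -0.22,"dy": 0,"dz": 0,"ax": 0,"ay": 0,"az": 0,"fingers": -1},{"dx": 0,"dy": 0,"dz": 0,"ax": 0,"ay": 0,"az": 0,"fingers": -1}]}}

```text
time_s: 13.6
eef_pos: [0.4736, 0.0848, 0.1983]
ee_rot: [[0.15, 0.012, 0.989], [-0.989, -0.003, 0.15], [0.005, -1.0, 0.011]]
ft_force: [-0.3, -1.1, -1.3]
finger_gap: 0.033
```

```bash
python3 -c "
from rel import *
go([.473,.175,.11],toolR(6.8))"
```

```text
t 13.6 p [0.4736 0.0848 0.1983] gap 0.03303598089368511 q [-0.3622  0.2533  0.1284  2.0746 -0.0363  0.805  -1.6334] F [-0.3298 -1.0936 -1.2965]
d total [-0.3586  0.3521  0.0477] turn [-0.0073  0.0202  0.003 ]
```

{"method": "servo_tool", "body": {"steps": [{"dx": -0.2,"dy": 0,"dz": 0.03,"ax": -0.007,"ay": 0.02,"az": 0.003,"fingers": -1},{"dx": -0.16,"dy": 0.1,"dz": 0.015,"ax": 0,"ay": 0,"az": 0,"fingers": -1},{"dx": 0,"dy": 0.15,"dz": 0,"ax": 0,"ay": 0,"az": 0,"fingers": -1},{"dx": 0,"dy": 0,"dz": 0,"ax": 0,"ay": 0,"az": 0,"fingers": -1}]}}

```text
time_s: 14.1
eef_pos: [0.4752, 0.1761, 0.1363]
ee_rot: [[0.124, 0.006, 0.992], [-0.992, 0.001, 0.124], [-0.0, -1.0, 0.006]]
ft_force: [0.4, -0.1, -1.2]
finger_gap: 0.0332
```

```bash
python3 -c "
from rel import *
go([.4729,.1748,.07],toolR(6.8))"
```

```text
t 14.1 p [0.4752 0.1761 0.1363] gap 0.03324327409820635 q [-0.4892  0.3939  0.081   2.053  -0.0466  0.6909 -1.825 ] F [ 0.4288 -0.1031 -1.1922]
d total [ 0.0042  0.265  -0.0111] turn [-0.0036  0.0036 -0.0002]
```

{"method": "servo_tool", "body": {"steps": [{"dx": 0.004,"dy": 0.1,"dz": -0.011,"ax": -0.004,"ay": 0.004,"az": 0,"fingers": -1},{"dx": 0,"dy": 0.1,"dz": 0,"ax": 0,"ay": 0,"az": 0,"fingers": -1},{"dx": 0,"dy": 0.05,"dz": 0,"ax": 0,"ay": 0,"az": 0,"fingers": -1},{"dx": 0,"dy": 0,"dz": 0,"ax": 0,"ay": 0,"az": 0,"fingers": -1}]}}

```text
time_s: 14.6
eef_pos: [0.4779, 0.1727, 0.0778]
ee_rot: [[0.117, 0.008, 0.993], [-0.993, 0.003, 0.117], [-0.002, -1.0, 0.008]]
ft_force: [-0.1, -0.4, -0.7]
finger_gap: 0.0333
```

```bash
python3 -c "
from rel import *
go([.4729,.1748,.0502],toolR(6.8))"; python3 m.py w6.png
```

```text
t 14.6 p [0.4779 0.1727 0.0778] gap 0.03327464445532833 q [-0.4716  0.498   0.0715  2.0749 -0.0629  0.5627 -1.8098] F [-0.0901 -0.3717 -0.7339]
d total [-0.0106  0.1101 -0.0196] turn [-0.005  -0.0012 -0.0011]
14.65 [0.4784 0.1728 0.0783] [[ 0.1164  0.0088  0.9932]
 [-0.9932  0.0031  0.1163]
 [-0.0021 -1.      0.0091]] [-0.4718  0.4971  0.0717  2.0745 -0.0629  0.5627 -1.8099]
head 592 ((0.4864526093006134, 0.1740982085466385), (0.005972847808152437, 0.06093592569231987), 6.8048095703125) 0.06748954526630378
both 596 ((0.4864526093006134, 0.1740982085466385), (0.005972847808152437, 0.06093592569231987), 6.8048095703125) 0.0674076292556271
rest 2710 ((0.47439977526664734, 0.17579826712608337), (0.1383797526359558, 0.07750850915908813), 6.1541571617126465) 0.028552750258572984
base 1237 ((0.5010581016540527, 0.1790291666984558), (0.08588187396526337, 0.07666153460741043), 7.223162651062012) 0.01040597505589233
```

View pics/w6.png

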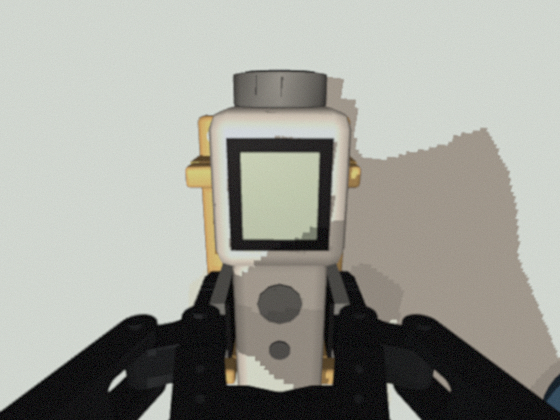

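{"method": "servo_tool", "body": {"steps": [{"dx": -0.011,"dy": 0.02,"dz": -0.022,"ax": -0.005,"ay": -0.001,"az": -0.001,"fingers": -1},{"dx": 0,"dy": 0,"dz": 0,"ax": 0,"ay": 0,"az": 0,"fingers": -1}]}}

```text
time_s: 14.9
eef_pos: [0.4733, 0.1754, 0.0747]
ee_rot: [[0.118, 0.003, 0.993], [-0.993, 0.002, 0.118], [-0.001, -1.0, 0.003]]
ft_force: [-0.2, -0.0, -0.7]
finger_gap: 0.0338
```

```bash
python3 -c "
from rel import *
go([.4729,.1748,.0502],toolR(6.8))"
```

```text
t 14.9 p [0.4733 0.1754 0.0747] gap 0.033788985819069105 q [-0.4783  0.5011  0.0698  2.0807 -0.0639  0.5581 -1.8154] F [-0.2346 -0.008  -0.7203]
d total [ 0.0022  0.0981 -0.0021] turn [-0.0022 -0.0002 -0.0009]
```

{"method": "servo_tool", "body": {"steps": [{"dx": 0.002,"dy": 0.05,"dz": -0.003,"ax": -0.002,"ay": 0,"az": 0,"fingers": -1},{"dx": 0,"dy": 0.03,"dz": -0.003,"ax": 0,"ay": 0,"az": 0,"fingers": -1},{"dx": 0,"dy": 0.01,"dz": 0,"ax": 0,"ay": 0,"az": 0,"fingers": -1},{"dx": 0,"dy": 0,"dz": 0,"ax": 0,"ay": 0,"az": 0,"fingers": -1}]}}

```text
time_s: 15.4
eef_pos: [0.4719, 0.1749, 0.0508]
ee_rot: [[0.119, 0.0, 0.993], [-0.993, 0.001, 0.119], [-0.001, -1.0, 0.0]]
ft_force: [-0.2, -0.7, -1.3]
finger_gap: 0.0334
```

```bash
python3 -c "
from rel import *
go([.4729,.1748,.0502],toolR(6.8))"
```

```text
t 15.4 p [0.4719 0.1749 0.0508] gap 0.033382292275139204 q [-0.4726  0.5458  0.0632  2.0867 -0.0698  0.5102 -1.8095] F [-0.2055 -0.7283 -1.2768]
d total [0.001  0.0023 0.0041] turn [-0.0002  0.0001 -0.0009]
```

It is within 1 mm of the pickup pose. Now I lower it the last half millimetre, then release.

{"method": "servo_tool", "body": {"steps": [{"dx": 0,"dy": 0.003,"dz": 0.003,"ax": 0,"ay": 0,"az": 0,"fingers": -1},{"dx": 0,"dy": 0,"dz": 0,"ax": 0,"ay": 0,"az": 0,"fingers": 0},{"dx": 0,"dy": 0,"dz": 0,"ax": 0,"ay": 0,"az": 0,"fingers": 1},{"dx": 0,"dy": 0,"dz": 0,"ax": 0,"ay": 0,"az": 0,"fingers": 1},{"dx": 0,"dy": 0,"dz": 0,"ax": 0,"ay": 0,"az": 0,"fingers": 1}]}}

```text
time_s: 16.02
eef_pos: [0.4734, 0.1753, 0.051]
ee_rot: [[0.119, 0.002, 0.993], [-0.993, 0.002, 0.119], [-0.002, -1.0, 0.002]]
ft_force: [0.5, -0.5, -0.6]
finger_gap: 0.0855
```

{"method": "servo_tool", "body": {"steps": [{"dx": 0,"dy": 0,"dz": 0,"ax": 0,"ay": 0,"az": 0,"fingers": 1},{"dx": 0,"dy": 0,"dz": 0,"ax": 0,"ay": 0,"az": 0,"fingers": 1}]}}

```text
time_s: 16.27
eef_pos: [0.4734, 0.1753, 0.051]
ee_rot: [[0.119, 0.002, 0.993], [-0.993, 0.002, 0.119], [-0.002, -1.0, 0.002]]
ft_force: [-0.3, -0.2, 0.4]
finger_gap: 0.0851
```

{"method": "servo_tool", "body": {"steps": [{"dx": 0,"dy": -0.08,"dz": 0,"ax": 0,"ay": 0,"az": 0,"fingers": 1},{"dx": 0,"dy": -0.16,"dz": 0,"ax": 0,"ay": 0,"az": 0,"fingers": 1},{"dx": 0,"dy": -0.2,"dz": 0,"ax": 0,"ay": 0,"az": 0,"fingers": 1},{"dx": 0,"dy": -0.16,"dz": 0,"ax": 0,"ay": 0,"az": 0,"fingers": 1},{"dx": 0,"dy": 0,"dz": 0,"ax": 0,"ay": 0,"az": 0,"fingers": 1}]}}

```text
time_s: 16.9
eef_pos: [0.4728, 0.1749, 0.2048]
ee_rot: [[0.119, 0.0, 0.993], [-0.993, 0.002, 0.119], [-0.001, -1.0, 0.0]]
ft_force: [-0.2, -0.2, -0.3]
finger_gap: 0.0852
```

```bash
python3 m.py w7.png
```

```text
16.95 [0.4717 0.1744 0.2032] [[ 0.1187 -0.0028  0.9929]
 [-0.9929  0.0001  0.1187]
 [-0.0005 -1.     -0.0028]] [-0.4987  0.2881  0.0924  2.0108 -0.0367  0.8467 -1.8376]
handle 5581 ((0.47184082865715027, 0.17483112215995789), (0.16903862357139587, 0.03417804837226868), 6.657410144805908) 0.05633060183324207
head 4096 ((0.5257596373558044, 0.18132942914962769), (0.05875949561595917, 0.04179829731583595), 6.9875640869140625) 0.06680207021622475
both 9935 ((0.47196125984191895, 0.174430251121521), (0.1690446436405182, 0.04210229963064194), 7.370713233947754) 0.057507637355746766
rest 5989 ((0.4743894636631012, 0.17531439661979675), (0.13892479240894318, 0.07678863406181335), 6.788865089416504) 0.010816434450855228
base 4518 ((0.47886645793914795, 0.17583826184272766), (0.1298987716436386, 0.07678839564323425), 6.797986030578613) 0.010495181912190038
```

View pics/w7.png

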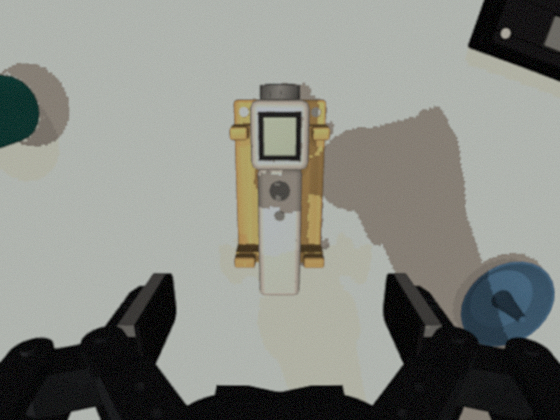

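The thermometer is back within about 0.5 mm of its first pose, lens end the same. Now the drag: shut the fingers, turn to the strip's yaw, and go above its +y end.

{"method": "servo_tool", "body": {"newtons": 20, "steps": [{"dx": 0,"dy": 0,"dz": 0,"ax": 0,"ay": 0.09,"az": 0,"fingers": -1},{"dx": 0,"dy": 0,"dz": 0,"ax": 0,"ay": 0.081,"az": 0,"fingers": -1},{"dx": 0,"dy": 0,"dz": 0,"ax": 0,"ay": 0,"az": 0,"fingers": -1},{"dx": 0,"dy": 0,"dz": 0,"ax": 0,"ay": 0,"az": 0,"fingers": -1},{"dx": 0,"dy": 0,"dz": 0,"ax": 0,"ay": 0,"az": 0,"fingers": -1}]}}

```text
time_s: 17.58
eef_pos: [0.4685, 0.1731, 0.1978]
ee_rot: [[-0.152, -0.012, 0.988], [-0.988, -0.004, -0.152], [0.006, -1.0, -0.011]]
ft_force: [0.6, 1.2, -0.3]
finger_gap: 0.0001
```

```bash
python3 -c "
from rel import *
go([.6249,.0110,.13],toolR(-8.6))"
```

```text
t 17.575 p [0.4685 0.1731 0.1978] gap 9.688498635302563e-05 q [-0.5401  0.2945  0.1407  2.0194 -0.0554  0.8438 -2.0915] F [ 0.6322  1.2085 -0.3195]
d total [0.544  0.2664 0.7201] turn [ 0.007  -0.0017  0.0039]
```

{"method": "servo_tool", "body": {"steps": [{"dx": 0.14,"dy": 0,"dz": 0.18,"ax": 0.007,"ay": 0,"az": 0.004,"fingers": -1},{"dx": 0.14,"dy": 0,"dz": 0.18,"ax": 0,"ay": 0,"az": 0,"fingers": -1},{"dx": 0.14,"dy": 0,"dz": 0.18,"ax": 0,"ay": 0,"az": 0,"fingers": -1},{"dx": 0.13,"dy": 0.1,"dz": 0.18,"ax": 0,"ay": 0,"az": 0,"fingers": -1},{"dx": 0,"dy": 0,"dz": 0,"ax": 0,"ay": 0,"az": 0,"fingers": -1}]}}

```text
time_s: 18.2
eef_pos: [0.6306, 0.007, 0.1702]
ee_rot: [[-0.142, 0.0, 0.99], [-0.99, 0.001, -0.142], [-0.001, -1.0, 0.0]]
ft_force: [-1.1, 0.8, 0.1]
finger_gap: -0.0001
```

```bash
python3 -c "
from rel import *
go([.6249,.0110,.11],toolR(-8.6))"
```

```text
t 18.2 p [0.6306 0.007  0.1702] gap -7.359174751184086e-05 q [-0.2148  0.5304  0.2038  1.7339 -0.1328  0.8905 -1.6678] F [-1.1075  0.7646  0.0644]
d total [-0.0124  0.2408 -0.0248] turn [-0.      0.0048 -0.0004]
```

{"method": "servo_tool", "body": {"steps": [{"dx": -0.012,"dy": 0.12,"dz": -0.025,"ax": 0,"ay": 0.005,"az": 0,"fingers": -1},{"dx": 0,"dy": 0.12,"dz": 0,"ax": 0,"ay": 0,"az": 0,"fingers": -1},{"dx": 0,"dy": 0,"dz": 0,"ax": 0,"ay": 0,"az": 0,"fingers": -1}]}}

```text
time_s: 18.58
eef_pos: [0.6246, 0.0123, 0.109]
ee_rot: [[-0.148, 0.0, 0.989], [-0.989, 0.002, -0.148], [-0.002, -1.0, -0.0]]
ft_force: [0.6, -0.1, 0.8]
finger_gap: -0.0001
```

```bash
python3 -c "
from rel import *
go([.6249,.0110,.067],toolR(-8.6))
c=grab('wrist');save(c,'w8.png');P=cloud(c)
hsv=cv2.cvtColor(c['img'],cv2.COLOR_RGB2HSV)
"
```

```text
t 18.575 p [0.6246 0.0123 0.109 ] gap -5.855466284143476e-05 q [-0.2105  0.603   0.1865  1.779  -0.1546  0.7734 -1.6641] F [ 0.5675 -0.0917  0.8278]
d total [0.0056 0.168  0.0018] turn [ 0.0001  0.0013 -0.0015]
```

View pics/w8.png

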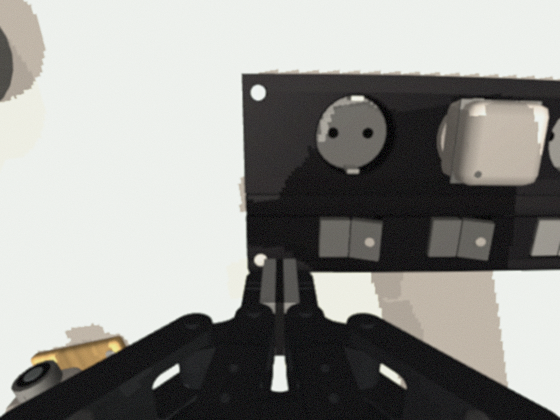

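The shut fingertips (280,265) sit over the strip's +y end, with the rockers in a row at image row 240. I'll check the rocker line against the tool before lowering.

```bash
python3 -c "
from rel import *
c=load('wrist');s=sense();R=np.array(s['ee_rot']);p=np.array(s['eef_pos'])
for uv in [(350,239),(461,240),(258,92),(261,260)]:
  X=plane(c,uv,.043)[0]; print(uv,X,'tool',R.T@(X-p))
O=np.array([.637,-.1223]);ex=np.array([.9887,-.15]);ey=np.array([.15,.9887])
print(O-.032*ex+.093*ey,O-.032*ex+.031*ey)
c=grab('side');P=cloud(c)
cv2.imwrite('pics/d8.png',cv2.resize(c['img'][120:260,200:380,::-1],None,fx=4,fy=4))
"
```

```text
(350, 239) [ 0.6192 -0.0258  0.043 ] tool [ 0.039   0.0674 -0.0011]
(461, 240) [ 0.6091 -0.0877  0.043 ] tool [ 0.1017  0.0672 -0.0019]
(258, 92) [0.7027 0.0115 0.043 ] tool [-0.0102  0.0677  0.076 ]
(261, 260) [0.6138 0.0246 0.043 ] tool [-0.01    0.0675 -0.0138]
[ 0.6193 -0.0256] [ 0.61   -0.0869]
```

View pics/d8.png

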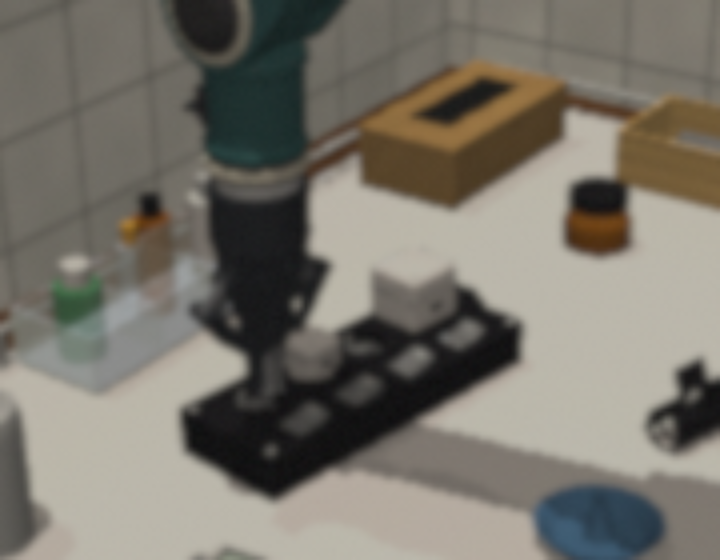

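Rocker positions match the model to under 1 mm. Now I lower.

{"method": "servo_tool", "body": {"steps": [{"dx": 0,"dy": 0.08,"dz": 0,"ax": 0,"ay": 0,"az": 0,"fingers": -1},{"dx": 0,"dy": 0.06,"dz": 0,"ax": 0,"ay": 0,"az": 0,"fingers": -1},{"dx": 0,"dy": 0,"dz": 0,"ax": 0,"ay": 0,"az": 0,"fingers": -1}]}}

```text
time_s: 19.05
eef_pos: [0.6283, 0.0132, 0.077]
ee_rot: [[-0.147, 0.009, 0.989], [-0.989, 0.004, -0.147], [-0.005, -1.0, 0.009]]
ft_force: [0.2, -0.7, -0.3]
finger_gap: 0.0001
```

```bash
cat > st.py <<'E'
from rel import *
O=np.array([.637,-.1223]);ex=np.array([.9887,-.15]);ey=np.array([.15,.9887])
def st(y,z=.067):
    s=sense();p=np.array(s['eef_pos'])[:2]-O;print('strip xy',p@ex,p@ey)
    go(np.r_[O-.032*ex+y*ey,z],toolR(-8.6))
E
python3 -c "
from st import *
st(.13)"
```

```text
strip xy -0.02895659749063001 0.13265892491211503
t 19.05 p [0.6283 0.0132 0.077 ] gap 5.434284590578555e-05 q [-0.2024  0.6506  0.1752  1.7859 -0.1673  0.7098 -1.6541] F [ 0.2025 -0.6763 -0.3385]
d total [ 0.0108  0.0399 -0.0126] turn [-0.0056  0.0018 -0.0031]
```

{"method": "servo_tool", "body": {"steps": [{"dx": 0,"dy": 0.02,"dz": -0.013,"ax": -0.006,"ay": 0.002,"az": -0.003,"fingers": -1},{"dx": 0,"dy": 0.015,"dz": 0,"ax": 0,"ay": 0,"az": 0,"fingers": -1},{"dx": 0,"dy": 0,"dz": 0,"ax": 0,"ay": 0,"az": 0,"fingers": -1}]}}

```text
time_s: 19.42
eef_pos: [0.6253, 0.0137, 0.068]
ee_rot: [[-0.15, -0.001, 0.989], [-0.989, 0.0, -0.15], [0.0, -1.0, -0.001]]
ft_force: [-0.2, 0.0, -0.3]
finger_gap: -0.0
```

```bash
python3 -c "
from st import *
st(.13)"
```

```text
strip xy -0.03198592098120438 0.13272577655744294
t 19.425 p [0.6253 0.0137 0.068 ] gap -2.6021847198583236e-05 q [-0.2055  0.6642  0.1761  1.7881 -0.1677  0.7045 -1.6593] F [-0.2186  0.029  -0.3165]
d total [ 0.0109  0.0041 -0.0001] turn [ 0.0004 -0.0003  0.    ]
```

{"method": "servo_tool", "body": {"steps": [{"dx": 0.02,"dy": 0.004,"dz": 0,"ax": 0,"ay": 0,"az": 0,"fingers": -1},{"dx": 0.06,"dy": 0,"dz": 0,"ax": 0,"ay": 0,"az": 0,"fingers": -1},{"dx": 0.06,"dy": 0,"dz": 0,"ax": 0,"ay": 0,"az": 0,"fingers": -1}]}}

```text
time_s: 19.8
eef_pos: [0.6202, -0.0219, 0.0675]
ee_rot: [[-0.148, 0.001, 0.989], [-0.989, 0.0, -0.148], [-0.001, -1.0, 0.001]]
ft_force: [1.2, 6.4, 6.0]
finger_gap: 0.0002
```

```bash
python3 -c "
from st import *
st(-.115)"
```

```text
strip xy -0.031616214732468916 0.09672131236280676
t 19.8 p [ 0.6202 -0.0219  0.0675] gap 0.00018436538800871844 q [-0.1476  0.6583  0.174   1.8014 -0.1668  0.6955 -1.6007] F [1.2349 6.3852 5.999 ]
d total [ 0.8469  0.0016 -0.0029] turn [-0.0003  0.0007 -0.0003]
```

{"method": "servo_tool", "body": {"steps": [{"dx": 0.06,"dy": 0.003,"dz": 0,"ax": 0,"ay": 0,"az": 0,"fingers": -1},{"dx": 0.06,"dy": 0.002,"dz": 0,"ax": 0,"ay": 0,"az": 0,"fingers": -1},{"dx": 0.06,"dy": 0,"dz": 0,"ax": 0,"ay": 0,"az": 0,"fingers": -1}]}}

```text
time_s: 20.18
eef_pos: [0.6136, -0.0703, 0.0672]
ee_rot: [[-0.15, 0.003, 0.989], [-0.989, 0.001, -0.15], [-0.001, -1.0, 0.002]]
ft_force: [0.7, 0.5, 0.0]
finger_gap: -0.0001
```

```bash
python3 -c "
from st import *
st(-.115)
c=grab('side');save(c,'side9.png')
cv2.imwrite('pics/d9.png',cv2.resize(c['img'][160:250,240:340,::-1],None,fx=6,fy=6,interpolation=2))
"
```

```text
strip xy -0.03092068003787682 0.04793104916642361
t 20.175 p [ 0.6136 -0.0703  0.0672] gap -0.0001071315460771802 q [-0.0679  0.6541  0.1719  1.8106 -0.1661  0.6883 -1.5235] F [0.6857 0.5455 0.0322]
d total [ 0.6517  0.0001 -0.0045] turn [-0.0016 -0.0001 -0.0007]
```

View pics/d9.png

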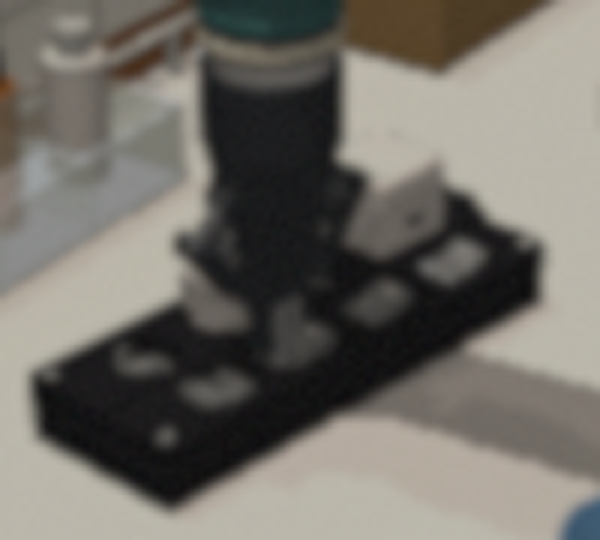

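{"method": "servo_tool", "body": {"steps": [{"dx": 0.06,"dy": 0.003,"dz": -0.004,"ax": -0.001,"ay": 0,"az": 0,"fingers": -1},{"dx": 0.06,"dy": 0.002,"dz": 0,"ax": 0,"ay": 0,"az": 0,"fingers": -1},{"dx": 0.06,"dy": 0.002,"dz": 0,"ax": 0,"ay": 0,"az": 0,"fingers": -1},{"dx": 0.06,"dy": 0,"dz": 0,"ax": 0,"ay": 0,"az": 0,"fingers": -1}]}}

```text
time_s: 20.72
eef_pos: [0.6049, -0.1299, 0.0669]
ee_rot: [[-0.15, 0.005, 0.989], [-0.989, 0.006, -0.15], [-0.007, -1.0, 0.004]]
ft_force: [0.5, 7.6, 11.0]
finger_gap: -0.0002
```

```bash
python3 -c "
from st import *
st(-.115)"
```

```text
strip xy -0.030590733514795646 -0.012318671118728215
t 20.725 p [ 0.6049 -0.1299  0.0669] gap -0.00023013843799848905 q [ 0.0374  0.6554  0.1656  1.8081 -0.17    0.6882 -1.4207] F [ 0.4798  7.6036 11.0386]
d total [ 0.4107 -0.0034 -0.0057] turn [-0.0024 -0.0002 -0.0044]
```

{"method": "servo_tool", "body": {"steps": [{"dx": 0.06,"dy": 0,"dz": -0.006,"ax": -0.002,"ay": 0,"az": -0.004,"fingers": -1},{"dx": 0.06,"dy": 0,"dz": 0,"ax": 0,"ay": 0,"az": 0,"fingers": -1},{"dx": 0.06,"dy": 0,"dz": 0,"ax": 0,"ay": 0,"az": 0,"fingers": -1}]}}

```text
time_s: 21.1
eef_pos: [0.5977, -0.1741, 0.0676]
ee_rot: [[-0.148, 0.003, 0.989], [-0.989, 0.004, -0.148], [-0.004, -1.0, 0.002]]
ft_force: [-1.1, -0.4, -0.1]
finger_gap: 0.0001
```

```bash
python3 -c "
from st import *
st(-.115)"
```

```text
strip xy -0.031115404270274354 -0.057160748874473435
t 21.1 p [ 0.5977 -0.1741  0.0676] gap 9.386581110054988e-05 q [ 0.1081  0.6597  0.1666  1.797  -0.1656  0.6966 -1.3518] F [-1.0626 -0.3794 -0.1206]
d total [ 0.2314  0.0017 -0.004 ] turn [-0.0014  0.001  -0.0025]
```

{"method": "servo_tool", "body": {"steps": [{"dx": 0.06,"dy": 0.004,"dz": -0.004,"ax": -0.001,"ay": 0,"az": -0.002,"fingers": -1},{"dx": 0.06,"dy": 0.002,"dz": 0,"ax": 0,"ay": 0,"az": 0,"fingers": -1},{"dx": 0.06,"dy": 0.002,"dz": 0,"ax": 0,"ay": 0,"az": 0,"fingers": -1},{"dx": 0.06,"dy": 0,"dz": 0,"ax": 0,"ay": 0,"az": 0,"fingers": -1}]}}

```text
time_s: 21.6
eef_pos: [0.5946, -0.1899, 0.0662]
ee_rot: [[-0.127, -0.004, 0.992], [-0.99, 0.061, -0.127], [-0.06, -0.998, -0.011]]
ft_force: [0.3, 28.0, 12.4]
finger_gap: -0.0001
```

```bash
python3 -c "
from st import *
st(-.125)"
```

```text
strip xy -0.03177532550848941 -0.07323024933031538
t 21.6 p [ 0.5946 -0.1899  0.0662] gap -0.00011248121135333945 q [ 0.1922  0.6718  0.1223  1.7722 -0.2003  0.7323 -1.2582] F [ 0.2506 27.9913 12.4148]
d total [ 0.2064 -0.0156 -0.0058] turn [ 0.0077  0.0144 -0.0381]
```

The arm is blocked at strip y −73 with 28 N. I'll back off slightly and look.

{"method": "servo_tool", "body": {"steps": [{"dx": -0.03,"dy": -0.01,"dz": 0,"ax": 0.008,"ay": 0.014,"az": -0.038,"fingers": -1},{"dx": -0.02,"dy": 0,"dz": 0,"ax": 0,"ay": 0,"az": 0,"fingers": -1}]}}

```text
time_s: 21.85
eef_pos: [0.5961, -0.1751, 0.0685]
ee_rot: [[-0.146, -0.001, 0.989], [-0.989, 0.003, -0.146], [-0.002, -1.0, -0.001]]
ft_force: [-0.0, 0.2, 0.1]
finger_gap: 0.0
```

```bash
python3 -c "
from st import *
st(-.125)
c=grab('side')
cv2.imwrite('pics/d10.png',cv2.resize(c['img'][150:250,240:350,::-1],None,fx=6,fy=6,interpolation=2))
c=grab('scene')
cv2.imwrite('pics/s10.png',cv2.resize(c['img'][200:310,190:330,::-1],None,fx=5,fy=5,interpolation=2))
c=grab('wrist');save(c,'w10.png')
"
```

```text
strip xy -0.032503422859419026 -0.058347326454751915
t 21.85 p [ 0.5961 -0.1751  0.0685] gap 1.4445144495456581e-05 q [ 0.1083  0.6581  0.168   1.7977 -0.1628  0.7006 -1.351 ] F [-0.0068  0.2213  0.1039]
d total [0.2666 0.0052 0.001 ] turn [ 0.0007  0.002  -0.0015]
```

View pics/d10.png

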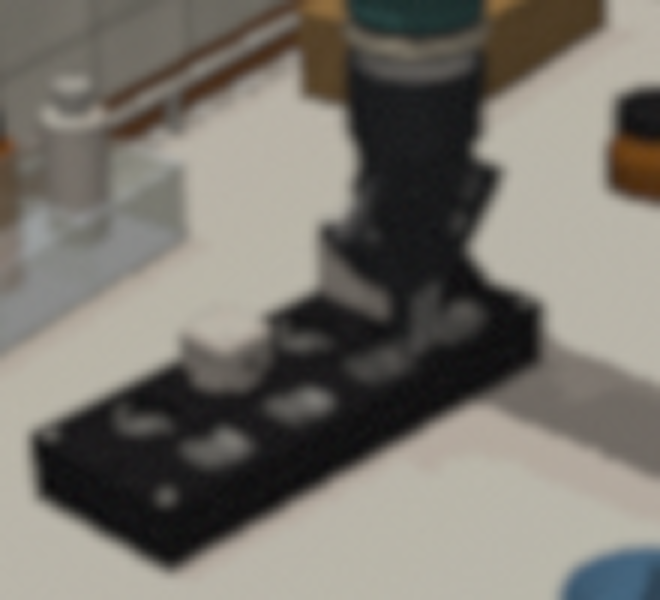

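View pics/s10.png

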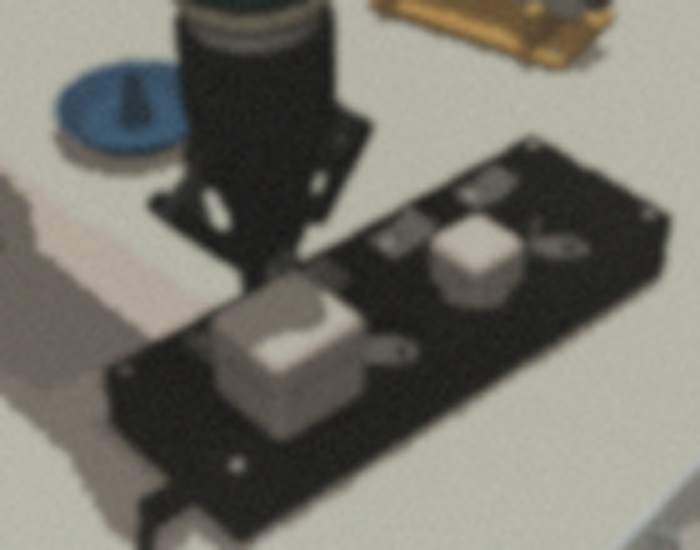

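View pics/w10.png

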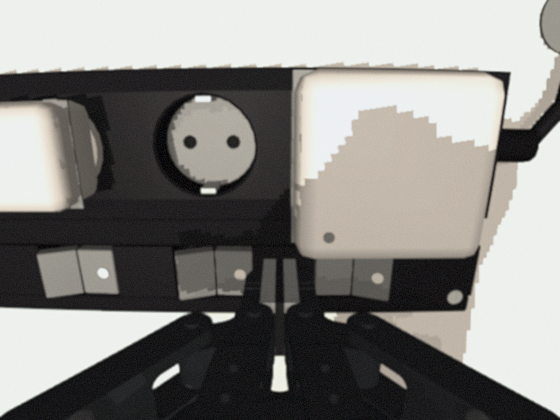

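Nothing looks touched: the adapter is about 18 mm clear of the fingers. The tip had sunk to about 41 mm and most likely caught the near lip of rocker 4. I'll rise, go over its dotted half, and press it down.

{"method": "servo_tool", "body": {"steps": [{"dx": 0,"dy": -0.07,"dz": 0,"ax": 0,"ay": 0,"az": 0,"fingers": -1},{"dx": 0.06,"dy": 0,"dz": 0,"ax": 0,"ay": 0,"az": 0,"fingers": -1},{"dx": 0.06,"dy": 0,"dz": 0,"ax": 0,"ay": 0,"az": 0,"fingers": -1},{"dx": 0.05,"dy": 0,"dz": 0,"ax": 0,"ay": 0,"az": 0,"fingers": -1},{"dx": 0,"dy": 0,"dz": 0,"ax": 0,"ay": 0,"az": 0,"fingers": -1}]}}

```text
time_s: 22.62
eef_pos: [0.5864, -0.2312, 0.0871]
ee_rot: [[-0.16, -0.002, 0.987], [-0.987, -0.002, -0.16], [0.003, -1.0, -0.001]]
ft_force: [-0.7, 0.8, -0.6]
finger_gap: 0.0001
```

```bash
python3 -c "
from st import *
st(-.102,.068)"
```

```text
strip xy -0.033672487526960435 -0.11521351788126195
t 22.625 p [ 0.5864 -0.2312  0.0871] gap 0.00012229214927758403 q [ 0.1878  0.6423  0.1812  1.7708 -0.1559  0.7432 -1.2823] F [-0.6549  0.7823 -0.6483]
d total [-0.0531  0.0763  0.0063] turn [ 0.0008 -0.0065  0.0017]
```

{"method": "servo_tool", "body": {"steps": [{"dx": -0.053,"dy": 0.02,"dz": 0.006,"ax": 0,"ay": -0.006,"az": 0,"fingers": -1},{"dx": 0,"dy": 0.03,"dz": 0,"ax": 0,"ay": 0,"az": 0,"fingers": -1},{"dx": 0,"dy": 0.01,"dz": 0,"ax": 0,"ay": 0,"az": 0,"fingers": -1}]}}

```text
time_s: 23.0
eef_pos: [0.5905, -0.2156, 0.0707]
ee_rot: [[-0.147, -0.002, 0.989], [-0.989, -0.001, -0.147], [0.001, -1.0, -0.002]]
ft_force: [-0.7, -1.1, 2.2]
finger_gap: -0.0002
```

```bash
python3 -c "
from st import *
st(-.102,.067)"
```

```text
strip xy -0.0319629631149236 -0.09923986621017078
t 23.0 p [ 0.5905 -0.2156  0.0707] gap -0.00017282527385925966 q [ 0.1693  0.6644  0.1722  1.7782 -0.1595  0.7142 -1.2923] F [-0.7393 -1.087   2.176 ]
d total [ 0.011   0.0147 -0.0002] turn [0.0012 0.0013 0.0009]
```

{"method": "servo_tool", "body": {"steps": [{"dx": 0.011,"dy": 0.01,"dz": 0,"ax": 0,"ay": 0,"az": 0,"fingers": -1},{"dx": 0,"dy": 0.01,"dz": 0,"ax": 0,"ay": 0,"az": 0,"fingers": -1},{"dx": 0,"dy": 0,"dz": 0,"ax": 0,"ay": 0,"az": 0,"fingers": -1}]}}

```text
time_s: 23.38
eef_pos: [0.5906, -0.2182, 0.0671]
ee_rot: [[-0.147, -0.002, 0.989], [-0.989, -0.001, -0.147], [0.001, -1.0, -0.002]]
ft_force: [0.0, 0.4, -0.2]
finger_gap: 0.0001
```

```bash
python3 -c "
from st import *
st(-.102,.067)"
```

```text
strip xy -0.031518605003046415 -0.10175514756252721
t 23.375 p [ 0.5906 -0.2182  0.0671] gap 9.021755711640526e-05 q [ 0.1748  0.6709  0.1705  1.7766 -0.1606  0.7092 -1.2865] F [ 0.0491  0.3506 -0.1937]
d total [ 0.001   0.0004 -0.0019] turn [0.0011 0.0019 0.0007]
```

The force peaked at about 2 N and then vanished at flush height, so rocker 4 has snapped. Now I rise and inspect all four.

{"method": "servo_tool", "body": {"steps": [{"dx": 0,"dy": -0.15,"dz": 0,"ax": 0,"ay": 0,"az": 0,"fingers": -1},{"dx": 0,"dy": -0.2,"dz": 0,"ax": 0,"ay": 0,"az": 0,"fingers": -1},{"dx": -0.2,"dy": -0.15,"dz": -0.1,"ax": 0,"ay": 0,"az": 0,"fingers": -1},{"dx": -0.2,"dy": -0.1,"dz": -0.1,"ax": 0,"ay": 0,"az": 0,"fingers": -1},{"dx": 0,"dy": 0,"dz": 0,"ax": 0,"ay": 0,"az": 0,"fingers": -1}]}}

```text
time_s: 24.0
eef_pos: [0.5566, -0.1142, 0.2173]
ee_rot: [[-0.149, -0.002, 0.989], [-0.989, -0.0, -0.149], [0.001, -1.0, -0.002]]
ft_force: [-0.3, -0.2, -0.1]
finger_gap: -0.0001
```

```bash
cat > rk.py <<'E'
from st import *
import sys
c=grab('wrist');save(c,sys.argv[1]);P=cloud(c)
S=(P[...,:2]-O); sx=S@ex; sy=S@ey
for i,y in enumerate([.093,.031,-.031,-.093]):
    out=[]
    for a,b in [(10,14),(4,8),(-8,-4),(-14,-10)]:
        m=(abs(sx+.032)<.007)&(sy-y>a/1000)&(sy-y<b/1000)
        out.append(np.nanmedian(P[...,2][m])*1000 if m.sum()>3 else np.nan)
    print(i+1,'heights +y..-y mm',np.round(out,1))
E
python3 rk.py w11.png
```

```text
1 heights +y..-y mm [47.1 44.7 42.5 42.7]
2 heights +y..-y mm [47.  45.1 42.7 42.8]
3 heights +y..-y mm [47.1 45.  42.6 43. ]
4 heights +y..-y mm [46.9 45.4 42.3 42.3]
```

View pics/w11.png

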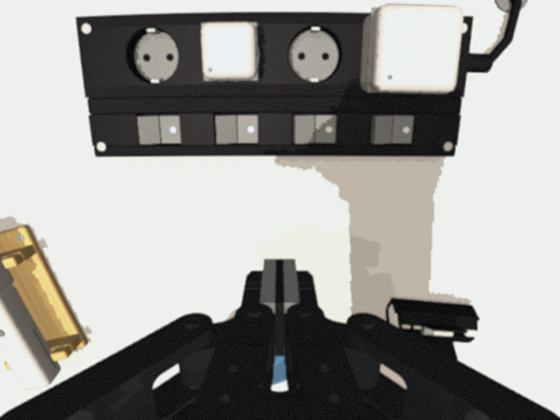

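All four rockers are off: dotted halves flush at 42–43 mm, other halves up at 47 mm. One last overview before handing in.

```bash
python3 -c "
from h import *
for n in ['scene','side']:
  c=grab(n);save(c,n+'12.png')
  a=cv2.imread('pics/%s0.png'%n);b=c['img'][:,:,::-1]
a=cv2.imread('pics/scene12.png');b=cv2.imread('pics/side12.png');cv2.imwrite('pics/f.png',cv2.resize(np.hstack([a,b]),(800,300)))"
```

```text
(no output)
```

View pics/f.png

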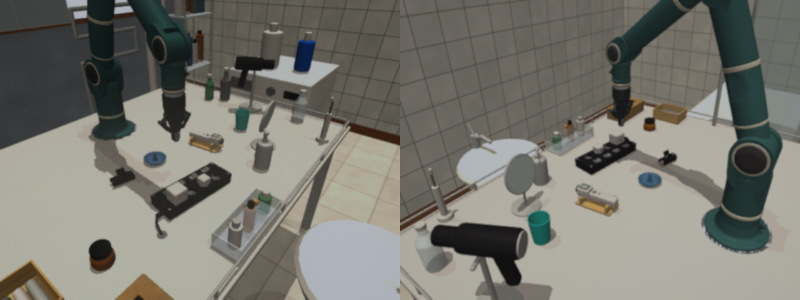

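Everything stands where it was, the thermometer is on its rest, and the arm is clear.

```bash
python3 -c "
from rig import *
print(job_done(), sense()['time_s'])"
```

```text
the job is handed in; nothing more can be done
the job is handed in; nothing more can be done
```

The job is handed in at about 24 s on the robot's clock; no verdict was reported.

- **Reading:** I lifted the thermometer off its rest and held the lens about 12 cm from the large adapter's centre, about 9 cm from its face. The aim was 2° off the middle. It stayed still for about 2.4 s and never came near either adapter.
- **Return:** It is back on the rest within about 0.5 mm of its first position, lens at the same end.
- **Rockers:** The fingertip drag turned off rockers 1 to 3. At rocker 4 the arm stopped with about 28 N of sideways force. The tip had sunk to about 41 mm, so it most likely caught that rocker's lip, though I did not confirm this. I backed off and pressed rocker 4's dotted half down from above instead.
- **Last checks:** On all four rockers the dotted half measured 42–43 mm and the other half about 47 mm, which means off. By eye in the last overview pictures, the other things stand where they were and the arm is clear of everything.

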